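# Load the tube nest stripe-up and tap its fence home

### The job

Roll each white tube on the bench until its green stripe is on top, and lay the tubes stripe up in the nest, one to a slot. When they are all in, pick up the tapping bar and, touching the orange fence only with the bar, tap it gently by its steel pad until it meets its hidden stop, so that the tubes stand against the back wall. Finally lay the bar flat in the middle of its rubber rest; leave the gauge stand and the glue bottle alone.

Things in the scene. Friction and masses are not known exactly. Their poses are not given: they have to be found in the camera images.
- tube_1_stripe (a point): centre (on the axis, half-way along) of a round white tube, 100 mm long, 30 mm thick, 0.09 kg: black ends, a thin blue ring near one end, one green stripe along it. x runs along the axis, z from the axis out through the stripe (z up = stripe on top). Starts lying on the bench, stripe more or less underneath. Of the 4 tubes 3 or 4 are present; an absent one reads None.
- tube_2_stripe (a point): centre (on the axis, half-way along) of a round white tube, 100 mm long, 30 mm thick, 0.09 kg: black ends, a thin orange ring near one end, one green stripe along it. x runs along the axis, z from the axis out through the stripe (z up = stripe on top). Starts lying on the bench, stripe more or less underneath. Of the 4 tubes 3 or 4 are present; an absent one reads None.
- tube_3_stripe (a point): centre (on the axis, half-way along) of a round white tube, 100 mm long, 30 mm thick, 0.09 kg: black ends, a thin grey ring near one end, one green stripe along it. x runs along the axis, z from the axis out through the stripe (z up = stripe on top). Starts lying on the bench, stripe more or less underneath. Of the 4 tubes 3 or 4 are present; an absent one reads None.
- tube_4_stripe (a point): centre (on the axis, half-way along) of a round white tube, 100 mm long, 30 mm thick, 0.09 kg: black ends, a thin yellow ring near one end, one green stripe along it. x runs along the axis, z from the axis out through the stripe (z up = stripe on top). Starts lying on the bench, stripe more or less underneath. Of the 4 tubes 3 or 4 are present; an absent one reads None.
- nest_slot_1 (a point): centre of a tube lying properly in this slot of the nest, its end against the back wall; axis 42 mm above the bench. x runs along the slot towards the back wall, z up. The slots lie 58 mm apart along the nest's y, slot 1 rightmost seen from the robot. Any tube may go in any slot, either end first.
- nest_slot_2 (a point): centre of a tube lying properly in this slot of the nest, its end against the back wall; axis 42 mm above the bench. x runs along the slot towards the back wall, z up. Each slot is a V notch in two blue rails, 10 mm thick, centred 33 mm before and 36 mm behind this point, V edges 43 mm above the bench; between the rails there is free room for fingers down to 8 mm above the bench.
- nest_slot_3 (a point): centre of a tube lying properly in this slot of the nest, its end against the back wall; axis 42 mm above the bench. x runs along the slot towards the back wall, z up. The back wall's face is 50.5 mm behind this point, its top 50 mm above the bench. The nest is fixed; its place and yaw differ in every run.
- nest_slot_4 (a point): centre of a tube lying properly in this slot of the nest, its end against the back wall; axis 42 mm above the bench. x runs along the slot towards the back wall, z up. The leftmost slot.
- fence (a joint): how far the orange fence across the front of the nest has slid towards the back wall (m), 0 = fully open. It resists with about 4 N and stays where it is left. A hard stop hidden under the grey covers ends its travel at about 0.030. Its face is 82 mm before the slot centres when open, 52 mm when home; it pushes the tubes' ends along.
- fence_pad (a point): middle of the front face of the steel striking pad on the fence, 30 mm above the bench; the pad face is 50 mm wide and reaches from 10 to 50 mm above the bench; the fence's top is 56 mm up and the fence is 238 mm wide. x is the direction in which the fence closes. The point moves with the fence.
- tapping_bar_center (a point): centre of the tapping bar: an aluminium bar with a red plastic nose at each end, 100 mm long (x), 24 mm wide (y), 28 mm high, 0.2 kg, the two ends alike. The point is half-way up (14 mm above its underside). It starts on its rest.
- rest_top (a point): middle of the upper face of the black rubber rest for the tapping bar, 140 mm (x) by 75 mm (y), 4 mm thick, fixed to the bench, in a different place each run.
- gauge_center (a point): green gauge-pin stand, 34x62x41 mm, a bystander; point 10 mm above its underside. Leave alone.
- glue_center (a point): white glue bottle standing upright, 26 mm thick, 106 mm high, a bystander; point 31 mm above its underside. Leave alone.
Things that resemble listed ones, but are neither listed nor needed, are in the scene too. What is shaped like the part that bears tube_4_stripe but purple is not meant. Leave any purple look-alike of the part that bears tapping_bar_center alone.

How it is judged:
By the outcome, as a careful person would: the job done as asked, in the order asked, and still so for the second after the job is handed in, with the robot touching nothing.
Of tube_1, tube_2, tube_3, tube_4 only 3 to 4 are there at a start; the rules pass over those that are not, and their reading is None.
At some moment in a run one of tube_1, tube_2, tube_3, tube_4, tapping_bar may be knocked a few centimetres aside while the robot is not near it.
It also fails if it takes over 210 s, if anything falls off the work surface, if the arm or the gripper's body presses on something with over 40 N, if the wrist force passes 120 N, or if a joint passes its speed limit or range.

### The arm

A 6-joint arm with a two-finger parallel gripper is mounted at the origin on the work surface; the furniture and walls round the work are solid. World frame = base frame: x ahead of the robot, y to its left, z up, the work surface at z = 0. Lengths are in m, angles in rad, forces in N, time in s.
With the tool pointing down it reaches from about 0.325 to 0.875 m from the base axis. Payload 4.4 kg.
Tool frame: the origin (TCP) lies on the centre line of the jaws, within the pads' length; the fingertips stand 19 mm ahead of it and the grasp point (between the pads) is the TCP (ctrl.tips_ahead is the distance from the TCP to the fingertips, in m); z points along the fingers, y is the direction in which the jaws open and shut (so a half turn about z gives the same grasp; the last joint's range is limited). The gripper opens to 85 mm and grips with 20 to 120 N. Pads are 22 mm wide; open, the fingers measure 114 mm over their backs; the gripper's body (76 mm by 85 mm) begins 54 mm behind the grasp point. The pads swing forward as they close: fully open they stand 13 mm farther back than shut.
Start: joints at [1.02, 0.207, 1.542, -0, 1.393, -0.15], TCP at [0.224, 0.53, 0.25] pointing down, gripper open.
Joint ranges: [-2.73, 2.73], [-0.86, 2.22], [0.23, 2.46], [-1.11, 4.25], [0.08, 2.63], [-2.82, 2.82]. Speed limits (rad/s): [2.79, 2.79, 3.14, 3.14, 3.14, 3.14].

### API

Orientations are given as a 3x3 rotation matrix whose columns are the frame's x, y, z axes.
In Python, from station import ctrl gives the robot as it stands. The module is installed in compiled form; this text tells all that it offers.
- The arm moves only by the tool move_arm, never from a script. Its argument "deltas" is a list of rows, each an object of numbers: "tx", "ty", "tz": the shift along the tool's x, y, z normalised to -1 to 1, where 1 is 10 cm; "rx", "ry", "rz": the turn, a rotation vector about the tool's x, y, z normalised to -1 to 1, where 1 is 1.5 rad. A call has 1 to 8 rows; each row shifts and turns the commanded pose from where the row before left it, along the tool's axes as they then stand; what a row does not reach is not made up. A row lasts 1/8 s, in which the tool goes at most 62.5 mm and 10.7 degrees, less where a joint would pass 70% of its speed; a pose out of reach is approached as far as the arm can. A call with a number of a shift or a turn outside -1 to 1 is refused whole. A call with a gripper value outside its range is refused whole. "jaw" is the opening, from 0 (shut) to 1 (fully open), set as the call begins (left out, the last holds). The fingers move at their own pace and stop on an object; "newtons" is the grip in N (left out, the last holds). Time passes only in rows, so rows that do not move let the fingers close. It gives the time, the measured TCP pose, the force and the opening at its end, in the units of the state.
- ctrl.get_state(): the state, without advancing time (a new reading comes with each control period).
- ctrl.snapshot(name): name is "side" or "top" or "wrist"; returns the picture (480x640x3 uint8, red, green, blue); there is no depth.
- ctrl.calibration(name): a dict with "K" (3x3 intrinsics, pixels), "extrinsics" (4x4, takes a point from camera to world coordinates). Camera axes: x right, y up, looking along -z (the intrinsics and any distortion apply to the point x, -y, -z); pixel columns grow to the right and rows downward; lengths in m; the calibration is good to about 2 mm. A picture is of the moment at which its call begins: read the wrist's pose just before it. calibration takes no time and is no camera call; for the wrist camera it gives the pose at the moment of the call.
- ctrl.finish_job(): hands the job in, once; it reports no verdict.
The state is a dict: "t": time; "joints": joint angles; "qvel": joint speeds; "joint_torque": joint torques, N m; "tcp_pos": TCP position; "ee_rot": TCP orientation; "contact_force": force on the tool from outside, world axes, zero at the start; "wrist_torque": the same for the moment, N m; "gripper_width": finger opening in m.
Only numpy, scipy, OpenCV 4.12 (cv2) and the standard library are available. Lean on these libraries where they do the work, as an engineer would, in place of code of your own. Each camera call takes 0.05 s, during which the arm holds its last target. There are 200 camera calls.

## Working session

There is one attempt and no reset: what is moved stays moved. The work goes in short steps, Python scripts to look and compute and a tool call to move; the robot and the scene stay as the last step left them, time stands still between calls to the robot, and variables do not carry over. Pictures are saved under pics/ and viewed, about 12 in all and at most 16, crops included, and the job is handed in when it is done.

Besides the shell and the picture viewer there is one more tool, called after "Emit:" by a JSON object that holds its "api" and its "payload". move_arm: Moves the arm, as the interface text tells. Its arguments: {"type":"object","properties":{"deltas":{"type":"array"},"jaw":{"type":"number"},"newtons":{"type":"number"}},"required":["deltas"]}

```bash
mkdir -p pics; cat > h.py <<'E'
from station import ctrl
import numpy as np, cv2
def snap(name,fn):
    im=ctrl.snapshot(name); cv2.imwrite('pics/'+fn+'.png',im[:,:,::-1]); return im
def ray(cal,u,v):
    K=np.array(cal['K']);E=np.array(cal['extrinsics'])
    d=np.linalg.inv(K)@np.array([u,v,1.]); d=np.array([d[0],-d[1],-d[2]])
    return E[:3,3],E[:3,:3]@d
def px2w(cal,u,v,z):
    o,d=ray(cal,u,v); return o+d*(z-o[2])/d[2]
def w2px(cal,p):
    K=np.array(cal['K']);E=np.array(cal['extrinsics'])
    c=E[:3,:3].T@(np.array(p)-E[:3,3]); q=K@np.array([c[0],-c[1],-c[2]]); return q[:2]/q[2]
E
python3 - <<'E'
from h import *
np.set_printoptions(precision=4,suppress=True)
print(ctrl.get_state())
for n in ['top','side','wrist']:
    print(n,ctrl.calibration(n)); snap(n,n+'0')
E
```

```text
{'t': 0.0, 'joints': array([ 1.0205,  0.2075,  1.543 , -0.    ,  1.3935, -0.1505]), 'qvel': array([ 0.0012, -0.0003,  0.0001,  0.0008,  0.0009,  0.0001]), 'joint_torque': array([  0.0004, -38.3041, -29.1597,  -0.0001,   0.0106,   0.    ]), 'tcp_pos': array([0.2235, 0.529 , 0.2491]), 'ee_rot': array([[-0.9211,  0.3892, -0.0012],
       [ 0.3892,  0.9211, -0.002 ],
       [ 0.0003, -0.0023, -1.    ]]), 'contact_force': array([0.606 , 0.6748, 0.0902]), 'wrist_torque': array([-0.0221, -0.0024,  0.0013]), 'gripper_width': 0.08563494521618573}
top {'K': array([[612.9875,   0.    , 316.7593],
       [  0.    , 612.9875, 237.1538],
       [  0.    ,   0.    ,   1.    ]]), 'extrinsics': array([[ 0.023 ,  0.9871, -0.1583,  0.2746],
       [-0.9997,  0.0237,  0.0026,  0.0763],
       [ 0.0063,  0.1582,  0.9874,  1.5094],
       [ 0.    ,  0.    ,  0.    ,  1.    ]])}
side {'K': array([[592.454 ,   0.    , 317.7705],
       [  0.    , 592.454 , 238.2989],
       [  0.    ,   0.    ,   1.    ]]), 'extrinsics': array([[-0.9997,  0.0226, -0.0077,  0.4719],
       [-0.0175, -0.4749,  0.8799,  1.376 ],
       [ 0.0162,  0.8798,  0.4751,  0.7509],
       [ 0.    ,  0.    ,  0.    ,  1.    ]])}
wrist {'K': array([[331.6975,   0.    , 319.2912],
       [  0.    , 331.6975, 232.7518],
       [  0.    ,   0.    ,   1.    ]]), 'extrinsics': array([[ 0.3899, -0.889 , -0.2399,  0.1628],
       [ 0.9208,  0.3757,  0.1046,  0.5549],
       [-0.0029, -0.2617,  0.9652,  0.3735],
       [ 0.    ,  0.    ,  0.    ,  1.    ]])}
```

View pics/top0.png

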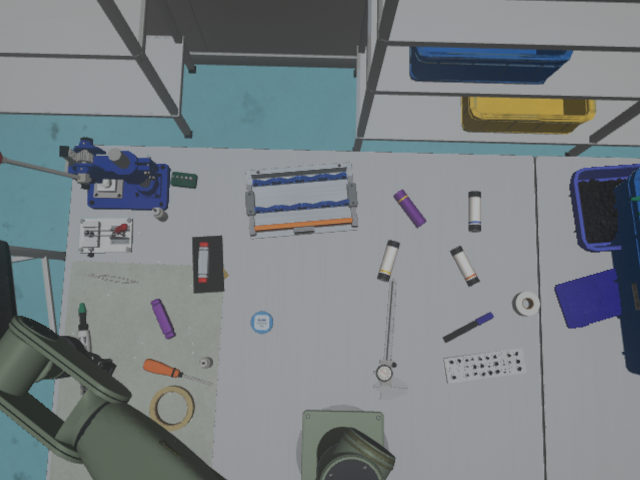

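View pics/side0.png

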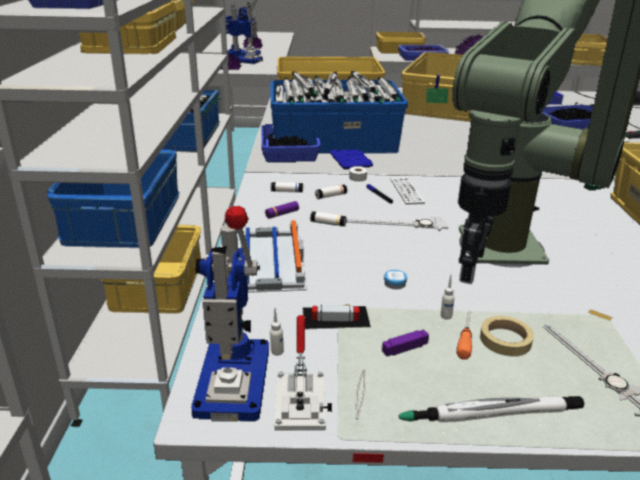

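The top view shows three tubes, near (475,211), (465,266) and (389,261). The purple decoy is at (409,208), the nest at about (302,200), and the bar on its rest at about (205,263). I'll enlarge that region.

```bash
python3 - <<'E'
import cv2
im=cv2.imread('pics/top0.png')
a=cv2.resize(im[155:245,235:365],None,fx=6,fy=6,interpolation=cv2.INTER_CUBIC)[:, :780]
b=cv2.resize(im[180:295,370:500],None,fx=4,fy=4,interpolation=cv2.INTER_CUBIC)
c=cv2.resize(im[225:300,180:235],None,fx=4,fy=4,interpolation=cv2.INTER_CUBIC)
cv2.imwrite('pics/c1.png',a)
import numpy as np
o=np.zeros((460,780,3),'uint8');o[:460,:520]=b;o[:300,540:760]=c
cv2.imwrite('pics/c2.png',o)
E
```

```text
(no output)
```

View pics/c1.png

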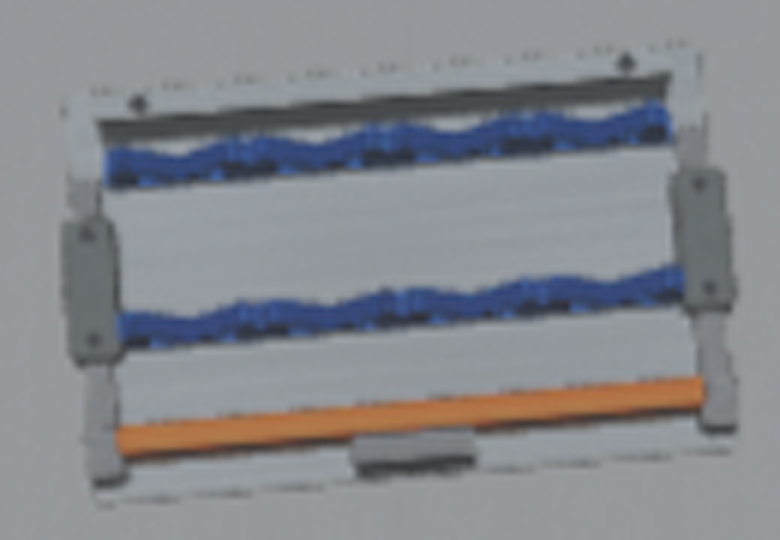

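View pics/c2.png

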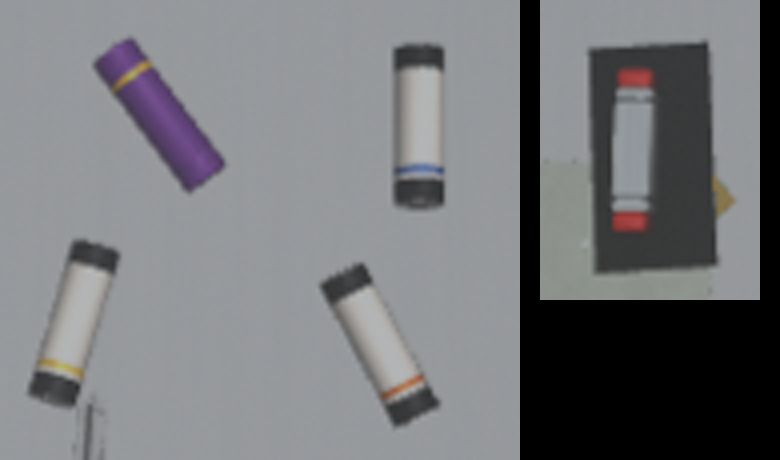

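The zoom shows blue, orange and yellow rings, so tubes 1, 2 and 4 are present. The nest frame and fence edges are clear. Next I compute poses from these pixels.

```bash
python3 - <<'E'
from h import *
np.set_printoptions(precision=4,suppress=True)
cal=ctrl.calibration('top')
a=lambda u,v:(235+(u+.5)/6-.5,155+(v+.5)/6-.5)
b=lambda u,v:(370+(u+.5)/4-.5,180+(v+.5)/4-.5)
c=lambda u,v:(180+(u-539.5)/4-.5,225+(v+.5)/4-.5)
for n,p,q in [('blue',(419,46),(418,207)),('yel',(95,247),(54,398)),('ora',(345,275),(413,415))]:
    P=px2w(cal,*b(*p),.015);Q=px2w(cal,*b(*q),.015);d=P-Q
    print(n,(P+Q)/2,np.linalg.norm(d),np.degrees(np.arctan2(d[1],d[0])))
P=px2w(cal,*c(636,69),.032);Q=px2w(cal,*c(631,229),.032);d=P-Q
print('bar',(P+Q)/2,np.linalg.norm(d),np.degrees(np.arctan2(d[1],d[0])))
R=[px2w(cal,*c(*x),.004) for x in [(589,49),(708,43),(718,266),(596,272)]]
print('rest',np.mean(R,0),R[0]-R[3],R[1]-R[2],R[0]-R[1])
L=px2w(cal,*a(117,428),.056);Rr=px2w(cal,*a(704,380),.056)
d=L-Rr;print('fence',L,Rr,np.linalg.norm(d)); yv=d/np.linalg.norm(d);xv=np.array([yv[1],-yv[0],0])
c0=(L+Rr)/2+.082*xv;print('yaw',np.degrees(np.arctan2(xv[1],xv[0])))
# back wall top front edge z=.05
W=[px2w(cal,*a(*x),.05) for x in [(97,120),(670,74)]]
for w in W: print('wall',(w-c0)@xv,(w-c0)@yv)
for i in range(4): print('slot',i+1,c0+yv*.058*(i-1.5))
print('pad face', px2w(cal,*a(415,462),.05), 'rel',[(px2w(cal,*a(*x),.05)-c0)@np.c_[xv,yv] for x in [(353,467),(475,455)]])
E
```

```text
blue [ 0.5892 -0.3181  0.015 ] 0.10231139131934273 -1.3633546011667166
yel [ 0.4612 -0.1045  0.015 ] 0.0971602643548227 -14.767255879654366
ora [ 0.4517 -0.2913  0.015 ] 0.09451936128220022 25.350120396341552
bar [0.4445 0.3466 0.032 ] 0.09750692640570773 1.2188132251402761
rest [0.4429 0.3396 0.004 ] [0.138  0.0119 0.    ] [0.1381 0.0127 0.    ] [-0.0055  0.0736  0.    ]
fence [0.5314 0.224  0.056 ] [ 0.5567 -0.0112  0.056 ] 0.2365729836309384
yaw 6.137422493455381
wall 0.04723948273842329 0.11823395667659269
wall 0.04727513665225062 -0.11676278008991203
slot 1 [0.6348 0.0286 0.056 ]
slot 2 [0.6286 0.0863 0.056 ]
slot 3 [0.6224 0.144  0.056 ]
slot 4 [0.6162 0.2016 0.056 ]
pad face [0.5214 0.1042 0.05  ] rel [array([-0.1046,  0.0253]), array([-0.1038, -0.024 ])]
```

```bash
cat >> h.py <<'E'
from scipy.spatial.transform import Rotation as Ro
import json
np.set_printoptions(precision=4,suppress=True)
def rot(phi,tilt=0):
    p=np.radians(phi); y=np.array([np.cos(p),np.sin(p),0]);z=np.array([0,0,-1.]);x=np.cross(y,z)
    return np.c_[x,y,z]@Ro.from_rotvec([np.radians(tilt),0,0]).as_matrix()
def plan(p,R,n=None,p0=None,R0=None,show=True):
    s=ctrl.get_state()
    p0=s['tcp_pos'] if p0 is None else np.array(p0); R0=s['ee_rot'] if R0 is None else R0
    rv=Ro.from_matrix(R0.T@R).as_rotvec(); d=np.array(p)-p0
    m=int(np.ceil(max(np.linalg.norm(d)/.058,np.degrees(np.linalg.norm(rv))/10.2,1)))
    n=max(n or 0,m); rows=[]
    Rc=R0.copy()
    for i in range(n):
        t=Rc.T@d/n/.1; r=rv/n/1.5
        rows.append({k:round(float(v),3) for k,v in zip(['tx','ty','tz','rx','ry','rz'],[*t,*r]) if abs(v)>5e-4})
        Rc=Rc@Ro.from_rotvec(rv/n).as_matrix()
    if show:
        print(n,'rows')
        for i in range(0,n,8): print(json.dumps(rows[i:i+8]).replace(' ',''))
def st():
    s=ctrl.get_state();R=s['ee_rot']
    print('t',round(s['t'],2),'p',s['tcp_pos'],'phi %.1f'%np.degrees(np.arctan2(R[1,1],R[0,1])),'z',R[:,2],'F',s['contact_force'],'w %.4f'%s['gripper_width'],'j',s['joints'])
E
python3 - <<'E'
from h import *
plan([.585,-.318,.17],rot(-91))
E
```

```text
16 rows
[{"tx":-0.414,"ty":-0.4,"tz":0.05,"rz":0.115},{"tx":-0.477,"ty":-0.323,"tz":0.05,"rz":0.115},{"tx":-0.525,"ty":-0.236,"tz":0.05,"rz":0.115},{"tx":-0.558,"ty":-0.143,"tz":0.05,"rz":0.115},{"tx":-0.574,"ty":-0.045,"tz":0.05,"rz":0.115},{"tx":-0.573,"ty":0.054,"tz":0.05,"rz":0.115},{"tx":-0.555,"ty":0.152,"tz":0.05,"rz":0.115},{"tx":-0.521,"ty":0.245,"tz":0.05,"rz":0.115}]
[{"tx":-0.471,"ty":0.331,"tz":0.05,"rz":0.115},{"tx":-0.407,"ty":0.407,"tz":0.049,"rz":0.115},{"tx":-0.332,"ty":0.471,"tz":0.049,"rz":0.115},{"tx":-0.246,"ty":0.52,"tz":0.049,"rz":0.115},{"tx":-0.153,"ty":0.555,"tz":0.049,"rz":0.115},{"tx":-0.056,"ty":0.573,"tz":0.049,"rz":0.115},{"tx":0.044,"ty":0.574,"tz":0.049,"rz":0.115},{"tx":0.141,"ty":0.558,"tz":0.05,"rz":0.115}]
```

Emit:
{"api": "move_arm", "payload": {"deltas": [{"tx":-0.41,"ty":-0.4,"tz":0.05,"rz":0.115},{"tx":-0.48,"ty":-0.32,"tz":0.05,"rz":0.115},{"tx":-0.53,"ty":-0.24,"tz":0.05,"rz":0.115},{"tx":-0.56,"ty":-0.14,"tz":0.05,"rz":0.115},{"tx":-0.57,"ty":-0.05,"tz":0.05,"rz":0.115},{"tx":-0.57,"ty":0.05,"tz":0.05,"rz":0.115},{"tx":-0.56,"ty":0.15,"tz":0.05,"rz":0.115},{"tx":-0.52,"ty":0.25,"tz":0.05,"rz":0.115}], "jaw": 0.65}}

```text
$.deltas[0]: bad value
```

Emit:
{"api": "move_arm", "payload": {"deltas": [{"tx":-0.47,"ty":0.33,"tz":0.05,"rz":0.115},{"tx":-0.41,"ty":0.41,"tz":0.05,"rz":0.115},{"tx":-0.33,"ty":0.47,"tz":0.05,"rz":0.115},{"tx":-0.25,"ty":0.52,"tz":0.05,"rz":0.115},{"tx":-0.15,"ty":0.56,"tz":0.05,"rz":0.115},{"tx":-0.06,"ty":0.57,"tz":0.05,"rz":0.115},{"tx":0.04,"ty":0.57,"tz":0.05,"rz":0.115},{"tx":0.14,"ty":0.56,"tz":0.05,"rz":0.115}]}}

```text
$.deltas[0]: bad value
```

```bash
python3 - <<'E'
from h import *
st(); snap('wrist','w1'); plan([.5865,-.318,.025],rot(-91.4))
print(w2px(ctrl.calibration('wrist'),[.589,-.318,.015]))
E
```

```text
t 0.15 p [0.2235 0.5292 0.2494] phi 67.1 z [-0.001  -0.0015 -1.    ] F [ 0.5604 -0.291   0.3171] w 0.0853 j [ 1.0205  0.2073  1.5426  0.0001  1.3935 -0.1505]
17 rows
[{"tx":-0.391,"ty":-0.376,"tz":0.133,"rz":0.108},{"tx":-0.446,"ty":-0.308,"tz":0.132,"rz":0.108},{"tx":-0.49,"ty":-0.231,"tz":0.132,"rz":0.108},{"tx":-0.521,"ty":-0.149,"tz":0.132,"rz":0.108},{"tx":-0.539,"ty":-0.062,"tz":0.132,"rz":0.108},{"tx":-0.542,"ty":0.026,"tz":0.132,"rz":0.108},{"tx":-0.53,"ty":0.113,"tz":0.132,"rz":0.108},{"tx":-0.505,"ty":0.198,"tz":0.132,"rz":0.108}]
[{"tx":-0.466,"ty":0.277,"tz":0.132,"rz":0.108},{"tx":-0.415,"ty":0.349,"tz":0.132,"rz":0.108},{"tx":-0.353,"ty":0.411,"tz":0.132,"rz":0.108},{"tx":-0.282,"ty":0.463,"tz":0.132,"rz":0.108},{"tx":-0.203,"ty":0.503,"tz":0.132,"rz":0.108},{"tx":-0.119,"ty":0.529,"tz":0.132,"rz":0.108},{"tx":-0.032,"ty":0.541,"tz":0.132,"rz":0.108},{"tx":0.056,"ty":0.539,"tz":0.132,"rz":0.108}]
[{"tx":0.143,"ty":0.523,"tz":0.132,"rz":0.108}]
[-72.2587 609.5952]
```

View pics/w1.png

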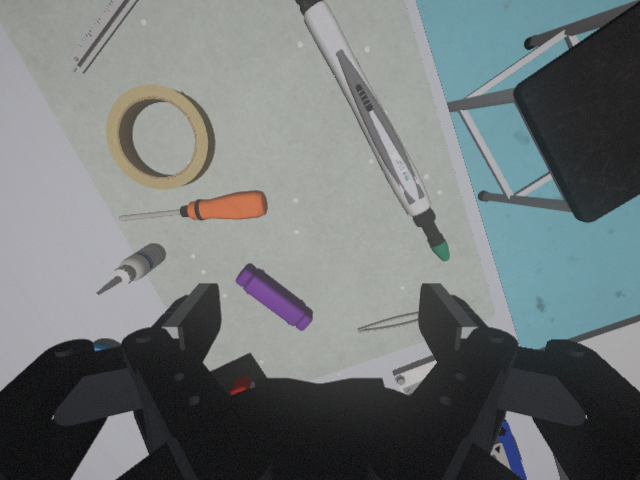

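The move was refused, so the arm hasn't moved. This wrist view (5 viewed so far) still shows the start area, with the finger pads near (190,320) and (450,320). The rows may need all six keys.

Emit:
{"api": "move_arm", "payload": {"deltas": [{"tx":-0.41,"ty":-0.4,"tz":0.05,"rx":0,"ry":0,"rz":0.115},{"tx":-0.48,"ty":-0.32,"tz":0.05,"rx":0,"ry":0,"rz":0.115},{"tx":-0.53,"ty":-0.24,"tz":0.05,"rx":0,"ry":0,"rz":0.115},{"tx":-0.56,"ty":-0.14,"tz":0.05,"rx":0,"ry":0,"rz":0.115},{"tx":-0.57,"ty":-0.05,"tz":0.05,"rx":0,"ry":0,"rz":0.115},{"tx":-0.57,"ty":0.05,"tz":0.05,"rx":0,"ry":0,"rz":0.115},{"tx":-0.56,"ty":0.15,"tz":0.05,"rx":0,"ry":0,"rz":0.115},{"tx":-0.52,"ty":0.25,"tz":0.05,"rx":0,"ry":0,"rz":0.115}], "jaw": 0.65}}

```text
t: 1.2
tcp_pos: [0.4046, 0.1037, 0.2103]
ee_rot: [[0.213, 0.977, 0.001], [0.977, -0.213, 0.0], [0.0, 0.001, -1.0]]
contact_force: [1.0, 0.0, 0.1]
gripper_width: 0.0556
```

Emit:
{"api": "move_arm", "payload": {"deltas": [{"tx":-0.47,"ty":0.33,"tz":0.05,"rx":0,"ry":0,"rz":0.115},{"tx":-0.41,"ty":0.41,"tz":0.05,"rx":0,"ry":0,"rz":0.115},{"tx":-0.33,"ty":0.47,"tz":0.05,"rx":0,"ry":0,"rz":0.115},{"tx":-0.25,"ty":0.52,"tz":0.05,"rx":0,"ry":0,"rz":0.115},{"tx":-0.15,"ty":0.56,"tz":0.05,"rx":0,"ry":0,"rz":0.115},{"tx":-0.06,"ty":0.57,"tz":0.05,"rx":0,"ry":0,"rz":0.115},{"tx":0.04,"ty":0.57,"tz":0.05,"rx":0,"ry":0,"rz":0.115},{"tx":0.14,"ty":0.56,"tz":0.05,"rx":0,"ry":0,"rz":0.115}]}}

```text
t: 2.2
tcp_pos: [0.5845, -0.3204, 0.1697]
ee_rot: [[1.0, -0.024, -0.0], [-0.024, -1.0, 0.0], [-0.0, -0.0, -1.0]]
contact_force: [1.4, -0.3, 0.4]
gripper_width: 0.0551
```

```bash
sed -i 's/ if abs(v)>5e-4//' h.py; python3 - <<'E'
from h import *
st(); snap('wrist','w2'); plan([.588,-.318,.026],rot(-91.4))
print(w2px(ctrl.calibration('wrist'),[.589,-.318,.015]))
E
```

```text
t 2.2 p [ 0.5845 -0.3204  0.1697] phi -91.4 z [-0.0003  0.0005 -1.    ] F [ 1.4302 -0.322   0.3686] w 0.0551 j [-0.6312  0.465   1.373   0.0002  1.3041  0.9637]
3 rows
[{"tx":0.005,"ty":-0.036,"tz":0.473,"rx":0.001,"ry":-0.0,"rz":-0.002},{"tx":0.005,"ty":-0.035,"tz":0.474,"rx":0.001,"ry":-0.0,"rz":-0.002},{"tx":0.006,"ty":-0.034,"tz":0.474,"rx":0.001,"ry":-0.0,"rz":-0.002}]
[306.2966 219.8043]
```

View pics/w2.png

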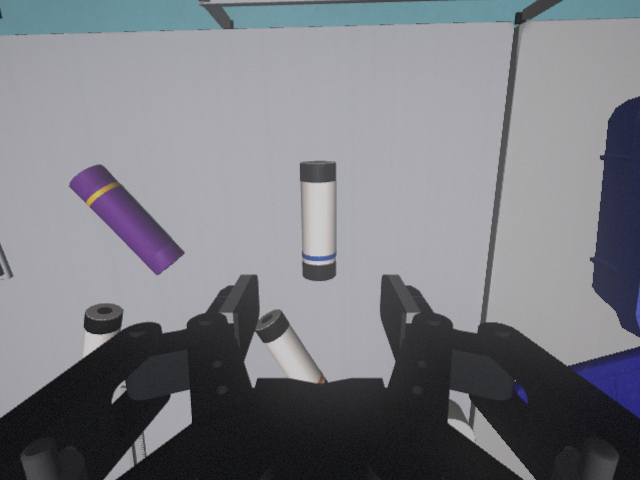

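The blue tube spans (318,162) to (319,279), about 12 px right of the prediction. I'll cross-check with the purple decoy in both cameras.

```bash
python3 - <<'E'
from h import *
cw=ctrl.calibration('wrist');ct=ctrl.calibration('top')
b=lambda u,v:(370+(u+.5)/4-.5,180+(v+.5)/4-.5)
print('purple',px2w(cw,126,220,.015),px2w(ct,*b(160,115),.015))
P,Q=px2w(cw,318,163,.015),px2w(cw,319,277,.015);print('blue',(P+Q)/2,P-Q)
im=snap('top','top1'); 
c=ct and cv2.resize(im[180:295,370:500],None,fx=4,fy=4,interpolation=cv2.INTER_CUBIC)
# tube blue from blue ring detection in old and new
for f in ['top0','top1']:
    i=cv2.imread(f'pics/{f}.png')[195:240,465:490].astype(int); m=(i[:,:,0]-i[:,:,2])>40; v,u=np.nonzero(m); print(f,len(u),u.mean()+465,v.mean()+195)
E
```

```text
purple [ 0.5941 -0.1641  0.015 ] [ 0.5923 -0.1571  0.015 ]
blue [ 0.5862 -0.3284  0.015 ] [ 0.1004 -0.0025  0.    ]
top0 16 475.0 221.6875
top1 0 nan nan<stdin>:10: RuntimeWarning: Mean of empty slice.
  ret = ret.dtype.type(ret / rcount)
```

```bash
python3 - <<'E'
from h import *
cw=ctrl.calibration('wrist');s=ctrl.get_state();R=s['ee_rot'];p=s['tcp_pos'];E=cw['extrinsics']
print('rel pos',R.T@(E[:3,3]-p));print(R.T@E[:3,:3]); print('tcp px',w2px(cw,p),w2px(cw,p+R[:,1]*.028),w2px(cw,p-R[:,1]*.028),w2px(cw,p+.15*R[:,2]))
E
```

```text
rel pos [ 0.0663  0.0002 -0.1243]
[[-0.0008  0.965   0.2621]
 [ 1.      0.001  -0.0005]
 [-0.0008  0.2621 -0.965 ]]
tcp px [318.7428 308.6253] [386.3569 308.5527] [251.1144 308.6979] [318.8919 223.4641]
```

```bash
python3 - <<'E'
from h import *
st(); plan([.588,-.3185,.026],rot(-91.4),4)
E
```

```text
t 2.3 p [ 0.5845 -0.3241  0.1681] phi -91.4 z [-0.0005 -0.0016 -1.    ] F [-0.2398  0.4145  0.0095] w 0.0556 j [-0.635   0.4697  1.3697 -0.0016  1.3017  0.9608]
4 rows
[{"tx":0.009,"ty":-0.015,"tz":0.355,"rx":0.0,"ry":0.0,"rz":-0.0},{"tx":0.009,"ty":-0.015,"tz":0.355,"rx":0.0,"ry":0.0,"rz":-0.0},{"tx":0.009,"ty":-0.015,"tz":0.355,"rx":0.0,"ry":0.0,"rz":-0.0},{"tx":0.009,"ty":-0.014,"tz":0.355,"rx":0.0,"ry":0.0,"rz":-0.0}]
```

Emit:
{"api": "move_arm", "payload": {"deltas": [{"tx":0.01,"ty":-0.01,"tz":0.355,"rx":0,"ry":0,"rz":0},{"tx":0.01,"ty":-0.01,"tz":0.355,"rx":0,"ry":0,"rz":0},{"tx":0.01,"ty":0,"tz":0.355,"rx":0,"ry":0,"rz":0},{"tx":0.01,"ty":0,"tz":0.355,"rx":0,"ry":0,"rz":0},{"tx":0,"ty":0,"tz":0,"rx":0,"ry":0,"rz":0},{"tx":0,"ty":0.05,"tz":0,"rx":0,"ry":0,"rz":0},{"tx":0,"ty":0.06,"tz":0,"rx":0,"ry":0,"rz":0},{"tx":0,"ty":0.07,"tz":0,"rx":0,"ry":0,"rz":0}]}}

```text
t: 3.3
tcp_pos: [0.5889, -0.336, 0.0304]
ee_rot: [[1.0, -0.018, 0.003], [-0.018, -1.0, -0.002], [0.003, 0.002, -1.0]]
contact_force: [-0.1, -0.6, -0.1]
gripper_width: 0.0554
```

Emit:
{"api": "move_arm", "payload": {"deltas": [{"tx":0,"ty":0.08,"tz":0,"rx":0,"ry":0,"rz":0},{"tx":0,"ty":0.08,"tz":0,"rx":0,"ry":0,"rz":0},{"tx":0,"ty":0.08,"tz":0,"rx":0,"ry":0,"rz":0},{"tx":0,"ty":0.08,"tz":0,"rx":0,"ry":0,"rz":0},{"tx":0,"ty":0.06,"tz":0,"rx":0,"ry":0,"rz":0},{"tx":0,"ty":0.04,"tz":0,"rx":0,"ry":0,"rz":0},{"tx":0,"ty":0,"tz":0,"rx":0,"ry":0,"rz":0},{"tx":0,"ty":0,"tz":0,"rx":0,"ry":0,"rz":0}]}}

```text
t: 4.3
tcp_pos: [0.587, -0.3764, 0.0282]
ee_rot: [[1.0, -0.018, -0.0], [-0.018, -1.0, 0.0], [-0.0, -0.0, -1.0]]
contact_force: [0.8, -0.4, -0.1]
gripper_width: 0.0557
```

```bash
python3 - <<'E'
from h import *
st(); snap('wrist','w3')
E
```

```text
t 4.3 p [ 0.587  -0.3764  0.0282] phi -91.0 z [-0.0002  0.0003 -1.    ] F [ 0.7778 -0.4343 -0.0772] w 0.0557 j [-0.6942  0.6871  1.3515  0.0001  1.1033  0.8946]
```

View pics/w3.png

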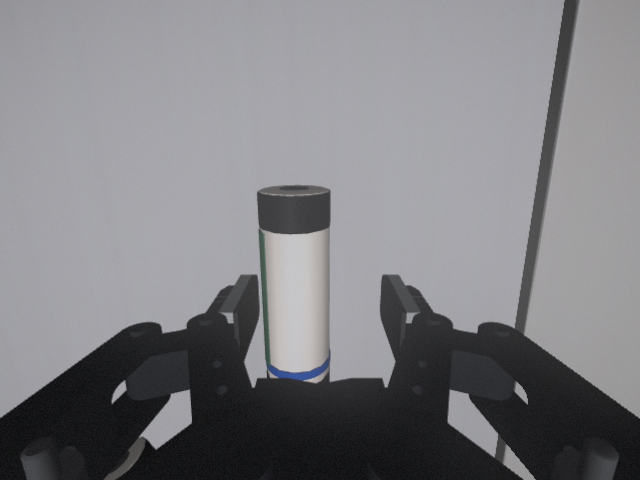

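The tube rolls. Its stripe is now at u≈264 on the left flank (tube centre u≈295, half width 35), so it needs about 60° more, roughly 16 mm. I'll push that and measure the stripe angle in code.

Emit:
{"api": "move_arm", "payload": {"deltas": [{"tx":0,"ty":0.04,"tz":0,"rx":0,"ry":0,"rz":0},{"tx":0,"ty":0.05,"tz":0,"rx":0,"ry":0,"rz":0},{"tx":0,"ty":0.04,"tz":0,"rx":0,"ry":0,"rz":0},{"tx":0,"ty":0.03,"tz":0,"rx":0,"ry":0,"rz":0},{"tx":0,"ty":0,"tz":0,"rx":0,"ry":0,"rz":0},{"tx":0,"ty":0,"tz":0,"rx":0,"ry":0,"rz":0}]}}

```text
t: 5.1
tcp_pos: [0.5867, -0.3927, 0.0282]
ee_rot: [[1.0, -0.018, -0.0], [-0.018, -1.0, 0.0], [-0.0, -0.0, -1.0]]
contact_force: [-1.7, -0.6, -0.3]
gripper_width: 0.0553
```

```bash
cat >> h.py <<'E'
def stripe(fn,rows=(235,375),cols=(200,440),zax=.015,rel=False):
    """stripe roll angle (deg, + = towards tool +y, 0=tool -z side ... world up) from wrist picture; axis assumed along tool x"""
    s=ctrl.get_state(); cal=ctrl.calibration('wrist'); im=snap('wrist',fn).astype(int)
    r,g,b=im[:,:,0],im[:,:,1],im[:,:,2]
    green=(g-r>15)&(g-b>8); out=[]
    for v in range(*rows,10):
        gi=np.nonzero(green[v,cols[0]:cols[1]])[0]+cols[0]
        wi=np.nonzero((r[v,cols[0]:cols[1]]-b[v,cols[0]:cols[1]]>3)&(r[v,cols[0]:cols[1]]>120))[0]+cols[0]
        out.append((v,gi.min() if len(gi) else -1,gi.max() if len(gi) else -1,wi.min() if len(wi) else -1,wi.max() if len(wi) else -1))
    for o in out[::2]: print(o)
E
python3 - <<'E'
from h import *
st(); stripe('w4'); im=cv2.imread('pics/w3.png'); print(im[300,255:340:4,::-1].tolist())
E
```

```text
t 5.1 p [ 0.5867 -0.3927  0.0282] phi -91.0 z [-0.0001  0.0002 -1.    ] F [-1.6882 -0.5865 -0.314 ] w 0.0553 j [-0.7123  0.7022  1.3255  0.0001  1.1141  0.8768]
(235, -1, -1, np.int64(260), np.int64(327))
(255, np.int64(276), np.int64(296), np.int64(261), np.int64(327))
(275, np.int64(276), np.int64(296), np.int64(262), np.int64(327))
(295, np.int64(277), np.int64(297), np.int64(263), np.int64(327))
(315, np.int64(278), np.int64(297), np.int64(264), np.int64(326))
(335, np.int64(279), np.int64(298), np.int64(265), np.int64(326))
(355, np.int64(280), np.int64(298), np.int64(266), np.int64(326))
[[56, 57, 57], [124, 125, 127], [69, 82, 75], [111, 123, 115], [178, 171, 169], [189, 183, 180], [194, 191, 188], [195, 191, 192], [199, 196, 198], [198, 197, 199], [195, 195, 197], [199, 198, 199], [199, 197, 197], [199, 197, 194], [193, 188, 187], [186, 181, 178], [174, 169, 167], [156, 152, 150], [132, 129, 128], [167, 167, 173], [168, 168, 173], [168, 167, 172]]
```

The stripe now sits at about −10° (tube centre u=295, stripe 287). I'll shift the tool back about 8 mm so closing finishes the roll, lower 5 mm, then grip.

Emit:
{"api": "move_arm", "payload": {"deltas": [{"tx":0,"ty":-0.04,"tz":0.02,"rx":0,"ry":0,"rz":0},{"tx":0,"ty":-0.04,"tz":0.03,"rx":0,"ry":0,"rz":0},{"tx":0,"ty":0,"tz":0,"rx":0,"ry":0,"rz":0}]}}

```text
t: 5.52
tcp_pos: [0.5865, -0.3838, 0.0226]
ee_rot: [[1.0, -0.018, -0.001], [-0.018, -1.0, 0.001], [-0.001, -0.001, -1.0]]
contact_force: [0.8, -0.1, -0.2]
gripper_width: 0.0552
```

Emit:
{"api": "move_arm", "payload": {"deltas": [{"tx":0,"ty":0,"tz":0,"rx":0,"ry":0,"rz":0},{"tx":0,"ty":0,"tz":0,"rx":0,"ry":0,"rz":0},{"tx":0,"ty":0,"tz":0,"rx":0,"ry":0,"rz":0},{"tx":0,"ty":0,"tz":0,"rx":0,"ry":0,"rz":0}], "jaw": 0.2, "newtons": 30}}

```text
t: 6.02
tcp_pos: [0.587, -0.3849, 0.0235]
ee_rot: [[1.0, -0.018, 0.0], [-0.018, -1.0, -0.0], [0.0, 0.0, -1.0]]
contact_force: [0.9, -0.1, 0.1]
gripper_width: 0.029
```

```bash
python3 - <<'E'
from h import *
st(); stripe('w5')
E
```

```text
t 6.03 p [ 0.587  -0.3849  0.0235] phi -91.0 z [ 0.0004 -0.0003 -1.    ] F [ 0.864  -0.1039  0.1468] w 0.0290 j [-0.7035  0.7011  1.339   0.      1.1009  0.8855]
(235, -1, -1, np.int64(285), np.int64(354))
(255, np.int64(308), np.int64(329), np.int64(285), np.int64(354))
(275, np.int64(308), np.int64(329), np.int64(286), np.int64(353))
(295, np.int64(308), np.int64(329), np.int64(286), np.int64(352))
(315, np.int64(308), np.int64(329), np.int64(287), np.int64(351))
(335, np.int64(309), np.int64(329), np.int64(287), np.int64(351))
(355, np.int64(309), np.int64(329), np.int64(288), np.int64(350))
```

```bash
python3 - <<'E'
from h import *
im=cv2.imread('pics/w5.png'); print([(v,im[v,316:324].mean().round(0)) for v in range(170,240,3)])
cal=ctrl.calibration('wrist')
for v in (184,187,190,193): print(v,px2w(cal,319,v,.0),px2w(cal,319,v,.03))
p=np.array([.587,-.385,.15])
plan(p,rot(-91),3)
plan([.625,.028,.15],rot(-83.9),p0=p,R0=rot(-91))
E
```

```text
[(170, np.float64(176.0)), (173, np.float64(177.0)), (176, np.float64(176.0)), (179, np.float64(176.0)), (182, np.float64(175.0)), (185, np.float64(176.0)), (188, np.float64(73.0)), (191, np.float64(72.0)), (194, np.float64(102.0)), (197, np.float64(142.0)), (200, np.float64(69.0)), (203, np.float64(69.0)), (206, np.float64(68.0)), (209, np.float64(68.0)), (212, np.float64(69.0)), (215, np.float64(69.0)), (218, np.float64(68.0)), (221, np.float64(67.0)), (224, np.float64(67.0)), (227, np.float64(67.0)), (230, np.float64(66.0)), (233, np.float64(66.0)), (236, np.float64(63.0)), (239, np.float64(206.0))]
184 [ 0.6356 -0.386   0.    ] [ 0.6392 -0.3861  0.03  ]
187 [ 0.6343 -0.386   0.    ] [ 0.6381 -0.386   0.03  ]
190 [ 0.633  -0.3859  0.    ] [ 0.6371 -0.386   0.03  ]
193 [ 0.6316 -0.3859  0.    ] [ 0.636 -0.386  0.03 ]
3 rows
[{"tx":0.0,"ty":0.0,"tz":-0.422,"rx":0.0,"ry":-0.0,"rz":-0.0},{"tx":0.0,"ty":0.0,"tz":-0.422,"rx":0.0,"ry":-0.0,"rz":-0.0},{"tx":0.0,"ty":0.0,"tz":-0.422,"rx":0.0,"ry":-0.0,"rz":-0.0}]
8 rows
[{"tx":0.038,"ty":-0.517,"tz":0.0,"rx":0.0,"ry":0.0,"rz":-0.01},{"tx":0.046,"ty":-0.516,"tz":0.0,"rx":0.0,"ry":0.0,"rz":-0.01},{"tx":0.054,"ty":-0.516,"tz":0.0,"rx":0.0,"ry":0.0,"rz":-0.01},{"tx":0.062,"ty":-0.515,"tz":0.0,"rx":0.0,"ry":0.0,"rz":-0.01},{"tx":0.07,"ty":-0.514,"tz":0.0,"rx":0.0,"ry":0.0,"rz":-0.01},{"tx":0.078,"ty":-0.512,"tz":0.0,"rx":0.0,"ry":0.0,"rz":-0.01},{"tx":0.086,"ty":-0.511,"tz":0.0,"rx":0.0,"ry":0.0,"rz":-0.01},{"tx":0.094,"ty":-0.51,"tz":0.0,"rx":0.0,"ry":0.0,"rz":-0.01}]
```

Emit:
{"api": "move_arm", "payload": {"deltas": [{"tx":0,"ty":0,"tz":-0.42,"rx":0,"ry":0,"rz":0},{"tx":0,"ty":0,"tz":-0.42,"rx":0,"ry":0,"rz":0},{"tx":0,"ty":0,"tz":-0.42,"rx":0,"ry":0,"rz":0}]}}

```text
t: 6.45
tcp_pos: [0.5864, -0.3845, 0.1499]
ee_rot: [[1.0, -0.018, -0.001], [-0.018, -1.0, 0.001], [-0.001, -0.001, -1.0]]
contact_force: [-0.3, -0.2, -0.2]
gripper_width: 0.0289
```

Emit:
{"api": "move_arm", "payload": {"deltas": [{"tx":0.04,"ty":-0.515,"tz":0,"rx":0,"ry":0,"rz":-0.01},{"tx":0.05,"ty":-0.515,"tz":0,"rx":0,"ry":0,"rz":-0.01},{"tx":0.06,"ty":-0.515,"tz":0,"rx":0,"ry":0,"rz":-0.01},{"tx":0.065,"ty":-0.515,"tz":0,"rx":0,"ry":0,"rz":-0.01},{"tx":0.07,"ty":-0.515,"tz":0,"rx":0,"ry":0,"rz":-0.01},{"tx":0.08,"ty":-0.515,"tz":0,"rx":0,"ry":0,"rz":-0.01},{"tx":0.09,"ty":-0.515,"tz":0,"rx":0,"ry":0,"rz":-0.01},{"tx":0.095,"ty":-0.51,"tz":0,"rx":0,"ry":0,"rz":-0.01}]}}

```text
t: 7.45
tcp_pos: [0.6275, 0.0303, 0.1491]
ee_rot: [[0.995, 0.102, -0.0], [0.102, -0.995, -0.0], [-0.0, 0.0, -1.0]]
contact_force: [0.7, 0.1, -0.4]
gripper_width: 0.0288
```

Emit:
{"api": "move_arm", "payload": {"deltas": [{"tx":0,"ty":0,"tz":0,"rx":0,"ry":0,"rz":0},{"tx":0,"ty":0,"tz":0,"rx":0,"ry":0,"rz":0}]}}

```text
t: 7.7
tcp_pos: [0.6275, 0.0285, 0.149]
ee_rot: [[0.995, 0.102, -0.001], [0.102, -0.995, -0.001], [-0.001, 0.001, -1.0]]
contact_force: [0.6, -0.4, -0.5]
gripper_width: 0.0291
```

```bash
python3 - <<'E'
from h import *
st(); cal=ctrl.calibration('wrist'); snap('wrist','w6'); 
a=np.radians(6.14);xv=np.array([np.cos(a),np.sin(a),0]);yv=np.array([-np.sin(a),np.cos(a),0])
s1=np.array([.6333,.0284,0])
for dx in (-.033+.0,.036,.0505): 
  for i in (0,1,2): print(dx,i,w2px(cal,s1+dx*xv+yv*.058*i+[0,0,.043 if dx<.05 else .05]))
plan([.628,.028,.050],rot(-83.9),3)
E
```

```text
t 7.7 p [0.6275 0.0285 0.149 ] phi -84.1 z [-0.0006 -0.0007 -1.    ] F [ 0.6243 -0.3654 -0.4597] w 0.0291 j [-0.092   0.4112  1.4962 -0.0008  1.2348  1.3766]
-0.033 0 [319.8943 272.7441]
-0.033 1 [241.9305 273.1867]
-0.033 2 [163.9718 273.6292]
0.036 0 [319.3886 179.3257]
0.036 1 [235.2398 179.8067]
0.036 2 [151.0969 180.2876]
0.0505 0 [319.2859 158.2543]
0.0505 1 [231.0599 158.7594]
0.0505 2 [142.8404 159.2643]
3 rows
[{"tx":0.002,"ty":-0.001,"tz":0.33,"rx":0.0,"ry":0.0,"rz":-0.001},{"tx":0.002,"ty":-0.001,"tz":0.33,"rx":0.0,"ry":0.0,"rz":-0.001},{"tx":0.002,"ty":-0.001,"tz":0.33,"rx":0.0,"ry":0.0,"rz":-0.001}]
```

View pics/w6.png

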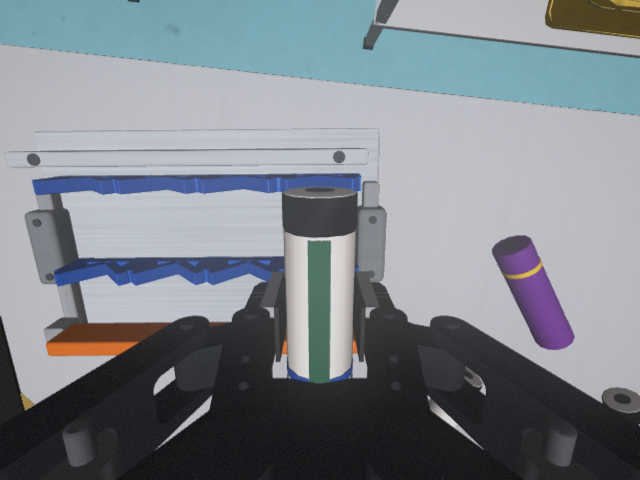

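```bash
python3 - <<'E'
import cv2
im=cv2.imread('pics/w6.png')
cv2.imwrite('pics/c3.png',cv2.resize(im[125:365,0:400],(800,480),interpolation=cv2.INTER_CUBIC))
E
```

```text
(no output)
```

View pics/c3.png

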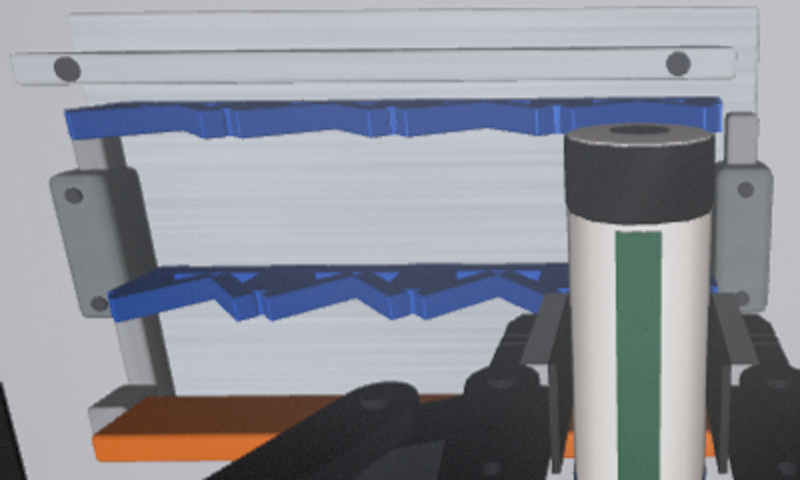

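```bash
python3 - <<'E'
from h import *
cal=ctrl.calibration('wrist')
a=np.radians(6.3);xv=np.array([np.cos(a),np.sin(a),0]);yv=np.array([-np.sin(a),np.cos(a),0])
s1=np.array([.6333,.0284,0])
f=lambda u,v,z:((px2w(cal,u,v,z)-s1)@xv,(px2w(cal,u,v,z)-s1)@yv)
print('wall',f(8,167,.05),f(367,163.5,.05))
print('fence in',f(70,323,.056),f(230,322.5,.056),'out',f(48,355,.056),f(280,353,.056))
print('front rail minima',[f(u,265,.021) for u in(107.5,180,250)])
print('fence left end',f(70,323,.056),f(47,340,.056))
E
```

```text
wall (np.float64(0.046847446657129296), np.float64(0.20495845430398804)) (np.float64(0.046815260692080495), np.float64(-0.03240092862272335))
fence in (np.float64(-0.06532717248409951), np.float64(0.18282328350637378)) (np.float64(-0.0661318485607823), np.float64(0.06563008969792974)) out (np.float64(-0.09210148446665052), np.float64(0.20497550805877113)) (np.float64(-0.0922066254192533), np.float64(0.03004804559359626))
front rail minima [(np.float64(-0.03349413032899906), np.float64(0.17121363977958012)), (np.float64(-0.03408637147657193), np.float64(0.11258851896375284)), (np.float64(-0.034658521173406495), np.float64(0.055952222686242226))]
fence left end (np.float64(-0.06532717248409951), np.float64(0.18282328350637378)) (np.float64(-0.07927202239420718), np.float64(0.2028365351575996))
```

Nest yaw is about 6.3°, and slot 1 lies within about 1 mm of my estimate. The wall face is at least 46 mm behind it, so I'll place the tube 6 mm short of home.

```bash
python3 - <<'E'
from h import *
st();plan([.630,.0268,.062],rot(-83.7),3)
E
```

```text
t 7.75 p [0.6275 0.0277 0.149 ] phi -84.2 z [-0.0005 -0.0006 -1.    ] F [-0.2979 -0.3028 -0.3361] w 0.0287 j [-0.0932  0.4111  1.4961 -0.0007  1.2349  1.3767]
3 rows
[{"tx":0.008,"ty":0.004,"tz":0.29,"rx":0.0,"ry":0.0,"rz":-0.002},{"tx":0.008,"ty":0.004,"tz":0.29,"rx":0.0,"ry":0.0,"rz":-0.002},{"tx":0.008,"ty":0.004,"tz":0.29,"rx":0.0,"ry":0.0,"rz":-0.002}]
```

Emit:
{"api": "move_arm", "payload": {"deltas": [{"tx":0.01,"ty":0,"tz":0.29,"rx":0,"ry":0,"rz":-0.002},{"tx":0.01,"ty":0,"tz":0.29,"rx":0,"ry":0,"rz":-0.002},{"tx":0.01,"ty":0.01,"tz":0.29,"rx":0,"ry":0,"rz":-0.002},{"tx":0,"ty":0,"tz":0,"rx":0,"ry":0,"rz":0},{"tx":0,"ty":0,"tz":0.06,"rx":0,"ry":0,"rz":0},{"tx":0,"ty":0,"tz":0.05,"rx":0,"ry":0,"rz":0},{"tx":0,"ty":0,"tz":0,"rx":0,"ry":0,"rz":0}]}}

```text
t: 8.62
tcp_pos: [0.6311, 0.0279, 0.0518]
ee_rot: [[0.994, 0.11, 0.001], [0.11, -0.994, -0.0], [0.001, 0.0, -1.0]]
contact_force: [0.1, -0.0, -1.4]
gripper_width: 0.0286
```

Emit:
{"api": "move_arm", "payload": {"deltas": [{"tx":0,"ty":0,"tz":0.015,"rx":0,"ry":0,"rz":0},{"tx":0,"ty":0,"tz":0,"rx":0,"ry":0,"rz":0}]}}

```text
t: 8.88
tcp_pos: [0.6315, 0.0282, 0.0508]
ee_rot: [[0.994, 0.111, 0.002], [0.111, -0.994, 0.0], [0.002, 0.0, -1.0]]
contact_force: [-0.6, 1.0, 2.4]
gripper_width: 0.0285
```

Emit:
{"api": "move_arm", "payload": {"deltas": [{"tx":0,"ty":0,"tz":0,"rx":0,"ry":0,"rz":0},{"tx":0,"ty":0,"tz":0,"rx":0,"ry":0,"rz":0},{"tx":0,"ty":0,"tz":0,"rx":0,"ry":0,"rz":0}], "jaw": 0.5}}

```text
t: 9.25
tcp_pos: [0.6307, 0.0279, 0.0496]
ee_rot: [[0.994, 0.111, -0.0], [0.111, -0.994, -0.0], [-0.0, -0.0, -1.0]]
contact_force: [0.4, -0.3, 0.2]
gripper_width: 0.0426
```

```bash
python3 - <<'E'
from h import *
st(); stripe('w7')
E
```

```text
t 9.25 p [0.6307 0.0279 0.0496] phi -83.7 z [-0.0003 -0.     -1.    ] F [ 0.3889 -0.2895  0.2079] w 0.0426 j [-0.0927  0.543   1.5369 -0.0001  1.062   1.3674]
(235, -1, -1, np.int64(283), np.int64(353))
(255, np.int64(304), np.int64(326), np.int64(283), np.int64(352))
(275, np.int64(304), np.int64(326), np.int64(284), np.int64(352))
(295, np.int64(305), np.int64(326), np.int64(284), np.int64(351))
(315, np.int64(305), np.int64(325), np.int64(285), np.int64(351))
(335, np.int64(305), np.int64(325), np.int64(286), np.int64(350))
(355, np.int64(306), np.int64(326), np.int64(286), np.int64(349))
```

Blue is in slot 1 with its stripe at about −4°. Next is orange.

Emit:
{"api": "move_arm", "payload": {"deltas": [{"tx":0,"ty":0,"tz":-0.5,"rx":0,"ry":0,"rz":0},{"tx":0,"ty":0,"tz":-0.55,"rx":0,"ry":0,"rz":0}], "jaw": 0.5}}

```text
t: 9.55
tcp_pos: [0.6296, 0.028, 0.1542]
ee_rot: [[0.994, 0.11, -0.004], [0.11, -0.994, 0.0], [-0.004, -0.001, -1.0]]
contact_force: [0.6, 0.2, -1.0]
gripper_width: 0.0429
```

```bash
python3 - <<'E'
from h import *
plan([.4517,-.2913,.15],rot(-64.6),8,p0=[.631,.028,.155],R0=rot(-83.7))
E
```

```text
8 rows
[{"tx":-0.267,"ty":0.372,"tz":0.006,"rx":0.0,"ry":0.0,"rz":-0.028},{"tx":-0.282,"ty":0.361,"tz":0.006,"rx":0.0,"ry":0.0,"rz":-0.028},{"tx":-0.297,"ty":0.349,"tz":0.006,"rx":0.0,"ry":0.0,"rz":-0.028},{"tx":-0.311,"ty":0.336,"tz":0.006,"rx":0.0,"ry":0.0,"rz":-0.028},{"tx":-0.325,"ty":0.323,"tz":0.006,"rx":0.0,"ry":0.0,"rz":-0.028},{"tx":-0.338,"ty":0.309,"tz":0.006,"rx":0.0,"ry":0.0,"rz":-0.028},{"tx":-0.35,"ty":0.295,"tz":0.006,"rx":0.0,"ry":0.0,"rz":-0.028},{"tx":-0.362,"ty":0.28,"tz":0.006,"rx":0.0,"ry":0.0,"rz":-0.028}]
```

Emit:
{"api": "move_arm", "payload": {"deltas": [{"tx":-0.27,"ty":0.37,"tz":0,"rx":0,"ry":0,"rz":-0.028},{"tx":-0.28,"ty":0.36,"tz":0,"rx":0,"ry":0,"rz":-0.028},{"tx":-0.3,"ty":0.35,"tz":0,"rx":0,"ry":0,"rz":-0.028},{"tx":-0.31,"ty":0.335,"tz":0.01,"rx":0,"ry":0,"rz":-0.028},{"tx":-0.325,"ty":0.325,"tz":0.01,"rx":0,"ry":0,"rz":-0.028},{"tx":-0.34,"ty":0.31,"tz":0.01,"rx":0,"ry":0,"rz":-0.028},{"tx":-0.35,"ty":0.295,"tz":0.01,"rx":0,"ry":0,"rz":-0.028},{"tx":-0.36,"ty":0.28,"tz":0.01,"rx":0,"ry":0,"rz":-0.028}], "jaw": 0.65}}

```text
t: 10.55
tcp_pos: [0.451, -0.2931, 0.1499]
ee_rot: [[0.901, 0.433, 0.0], [0.433, -0.901, -0.0], [0.0, 0.0, -1.0]]
contact_force: [1.2, 0.4, -0.4]
gripper_width: 0.0556
```

Emit:
{"api": "move_arm", "payload": {"deltas": [{"tx":0,"ty":0,"tz":0,"rx":0,"ry":0,"rz":0},{"tx":0,"ty":0,"tz":0,"rx":0,"ry":0,"rz":0}]}}

```text
t: 10.8
tcp_pos: [0.4518, -0.2916, 0.1497]
ee_rot: [[0.902, 0.431, 0.0], [0.431, -0.902, 0.001], [0.0, -0.001, -1.0]]
contact_force: [0.1, -0.0, -0.3]
gripper_width: 0.0554
```

```bash
python3 - <<'E'
from h import *
st(); cal=ctrl.calibration('wrist');stripe('w8',(150,300),(180,460)); print(w2px(cal,[.4517,-.2913,.015]))
plan([.4517,-.2913,.028],rot(-64.6),4)
E
```

```text
t 10.8 p [ 0.4518 -0.2916  0.1497] phi -64.5 z [ 0.0001  0.0006 -1.    ] F [ 0.0792 -0.0172 -0.2594] w 0.0554 j [-0.7344  0.2342  1.7303  0.0006  1.1774  0.3902]
(150, -1, -1, -1, -1)
(170, -1, -1, np.int64(321), np.int64(325))
(190, -1, -1, np.int64(331), np.int64(334))
(210, -1, -1, np.int64(300), np.int64(335))
(230, -1, -1, np.int64(301), np.int64(336))
(250, -1, -1, np.int64(302), np.int64(336))
(270, -1, -1, np.int64(302), np.int64(337))
(290, -1, -1, -1, -1)
[318.6167 227.7324]
4 rows
[{"tx":-0.001,"ty":0.0,"tz":0.304,"rx":-0.0,"ry":-0.0,"rz":0.001},{"tx":-0.001,"ty":0.0,"tz":0.304,"rx":-0.0,"ry":-0.0,"rz":0.001},{"tx":-0.001,"ty":0.0,"tz":0.304,"rx":-0.0,"ry":-0.0,"rz":0.001},{"tx":-0.001,"ty":0.0,"tz":0.304,"rx":-0.0,"ry":-0.0,"rz":0.001}]
```

Emit:
{"api": "move_arm", "payload": {"deltas": [{"tx":0,"ty":0,"tz":0.305,"rx":0,"ry":0,"rz":0},{"tx":0,"ty":0,"tz":0.305,"rx":0,"ry":0,"rz":0},{"tx":0,"ty":0,"tz":0.305,"rx":0,"ry":0,"rz":0},{"tx":0,"ty":0,"tz":0.305,"rx":0,"ry":0,"rz":0},{"tx":0,"ty":0,"tz":0,"rx":0,"ry":0,"rz":0},{"tx":0,"ty":0.05,"tz":0,"rx":0,"ry":0,"rz":0},{"tx":0,"ty":0.06,"tz":0,"rx":0,"ry":0,"rz":0},{"tx":0,"ty":0.07,"tz":0,"rx":0,"ry":0,"rz":0}]}}

```text
t: 11.85
tcp_pos: [0.4607, -0.3092, 0.0292]
ee_rot: [[0.902, 0.432, 0.002], [0.432, -0.902, -0.002], [0.001, 0.003, -1.0]]
contact_force: [-0.2, -0.1, -0.5]
gripper_width: 0.0557
```

Emit:
{"api": "move_arm", "payload": {"deltas": [{"tx":0,"ty":0.08,"tz":0,"rx":0,"ry":0,"rz":0},{"tx":0,"ty":0.08,"tz":0,"rx":0,"ry":0,"rz":0},{"tx":0,"ty":0.08,"tz":0,"rx":0,"ry":0,"rz":0},{"tx":0,"ty":0.06,"tz":0,"rx":0,"ry":0,"rz":0},{"tx":0,"ty":0.04,"tz":0,"rx":0,"ry":0,"rz":0},{"tx":0,"ty":0.02,"tz":0,"rx":0,"ry":0,"rz":0},{"tx":0,"ty":0,"tz":0,"rx":0,"ry":0,"rz":0},{"tx":0,"ty":0,"tz":0,"rx":0,"ry":0,"rz":0}]}}

```text
t: 12.85
tcp_pos: [0.475, -0.3403, 0.0277]
ee_rot: [[0.902, 0.432, -0.0], [0.432, -0.902, 0.0], [-0.0, -0.0, -1.0]]
contact_force: [0.2, -0.0, 0.4]
gripper_width: 0.0555
```

```bash
python3 - <<'E'
from h import *
st(); stripe('w9')
E
```

```text
t 12.85 p [ 0.475  -0.3403  0.0277] phi -64.4 z [-0.0003  0.0003 -1.    ] F [ 0.2414 -0.0217  0.3621] w 0.0555 j [-0.7697  0.4972  1.6685 -0.      0.9763  0.3541]
(235, np.int64(257), np.int64(265), np.int64(270), np.int64(323))
(255, np.int64(259), np.int64(269), np.int64(271), np.int64(324))
(275, np.int64(260), np.int64(271), np.int64(273), np.int64(324))
(295, np.int64(263), np.int64(272), np.int64(274), np.int64(325))
(315, np.int64(263), np.int64(274), np.int64(276), np.int64(326))
(335, np.int64(265), np.int64(275), np.int64(278), np.int64(326))
(355, np.int64(267), np.int64(277), np.int64(265), np.int64(330))
```

Emit:
{"api": "move_arm", "payload": {"deltas": [{"tx":0,"ty":0.04,"tz":0,"rx":0,"ry":0,"rz":0},{"tx":0,"ty":0.05,"tz":0,"rx":0,"ry":0,"rz":0},{"tx":0,"ty":0.04,"tz":0,"rx":0,"ry":0,"rz":0},{"tx":0,"ty":0.03,"tz":0,"rx":0,"ry":0,"rz":0},{"tx":0,"ty":0,"tz":0,"rx":0,"ry":0,"rz":0},{"tx":0,"ty":0,"tz":0,"rx":0,"ry":0,"rz":0}]}}

```text
t: 13.65
tcp_pos: [0.482, -0.3549, 0.0277]
ee_rot: [[0.902, 0.432, -0.0], [0.432, -0.902, 0.0], [-0.0, -0.0, -1.0]]
contact_force: [0.2, -0.1, -0.5]
gripper_width: 0.0554
```

```bash
python3 - <<'E'
from h import *
st(); stripe('w10')
E
```

```text
t 13.65 p [ 0.482  -0.3549  0.0277] phi -64.4 z [-0.0002  0.0002 -1.    ] F [ 0.2421 -0.1085 -0.4658] w 0.0554 j [-0.7792  0.5205  1.6309 -0.      0.9904  0.3448]
(235, np.int64(294), np.int64(314), np.int64(259), np.int64(326))
(255, np.int64(295), np.int64(314), np.int64(261), np.int64(327))
(275, np.int64(296), np.int64(315), np.int64(262), np.int64(328))
(295, np.int64(297), np.int64(316), np.int64(264), np.int64(328))
(315, np.int64(299), np.int64(317), np.int64(266), np.int64(329))
(335, np.int64(300), np.int64(318), np.int64(267), np.int64(329))
(355, np.int64(301), np.int64(319), np.int64(268), np.int64(333))
```

Emit:
{"api": "move_arm", "payload": {"deltas": [{"tx":0,"ty":-0.05,"tz":0.02,"rx":0,"ry":0,"rz":0},{"tx":0,"ty":-0.06,"tz":0.03,"rx":0,"ry":0,"rz":0},{"tx":0,"ty":-0.05,"tz":0,"rx":0,"ry":0,"rz":0},{"tx":0,"ty":0,"tz":0,"rx":0,"ry":0,"rz":0}]}}

```text
t: 14.2
tcp_pos: [0.4748, -0.3398, 0.0226]
ee_rot: [[0.902, 0.432, -0.001], [0.432, -0.902, 0.001], [-0.0, -0.001, -1.0]]
contact_force: [0.0, -0.8, 0.9]
gripper_width: 0.0558
```

Emit:
{"api": "move_arm", "payload": {"deltas": [{"tx":0,"ty":0,"tz":0,"rx":0,"ry":0,"rz":0},{"tx":0,"ty":0,"tz":0,"rx":0,"ry":0,"rz":0},{"tx":0,"ty":0,"tz":0,"rx":0,"ry":0,"rz":0},{"tx":0,"ty":0,"tz":0,"rx":0,"ry":0,"rz":0}], "jaw": 0.2, "newtons": 30}}

```text
t: 14.7
tcp_pos: [0.4756, -0.3411, 0.0233]
ee_rot: [[0.902, 0.432, 0.001], [0.432, -0.902, -0.001], [0.0, 0.001, -1.0]]
contact_force: [0.6, -0.4, 2.5]
gripper_width: 0.0287
```

```bash
cat >> h.py <<'E'
def farend(fn,u=319,h=.015):
    im=cv2.imread('pics/'+fn+'.png').mean(2)[:,u-2:u+3].mean(1); v=[i for i in range(120,260) if im[i]<110]; v0=v[0]
    cal=ctrl.calibration('wrist');s=ctrl.get_state();R=s['ee_rot']
    e=px2w(cal,u,v0,h-.015); print('end row',v0,'end rel tcp x',R[:,0]@(e-s['tcp_pos'])-.05,'= tube centre rel tcp')
E
python3 - <<'E'
from h import *
st(); stripe('w11'); farend('w11'); farend('w5')
p=ctrl.get_state()['tcp_pos'];p=p+[0,0,.13]
E
```

```text
t 14.7 p [ 0.4756 -0.3411  0.0233] phi -64.4 z [ 0.0009 -0.001  -1.    ] F [ 0.607  -0.3765  2.5175] w 0.0287 j [-0.77    0.505   1.6682 -0.0001  0.9671  0.3542]
(235, -1, -1, np.int64(283), np.int64(353))
(255, np.int64(309), np.int64(331), np.int64(284), np.int64(352))
(275, np.int64(310), np.int64(331), np.int64(285), np.int64(352))
(295, np.int64(311), np.int64(331), np.int64(286), np.int64(352))
(315, np.int64(311), np.int64(332), np.int64(287), np.int64(352))
(335, np.int64(312), np.int64(332), np.int64(288), np.int64(352))
(355, np.int64(313), np.int64(332), np.int64(288), np.int64(351))
end row 184 end rel tcp x -0.0015228227049386561 = tube centre rel tcp
end row 187 end rel tcp x -0.0028516501497102206 = tube centre rel tcp
```

```bash
python3 - <<'E'
from h import *
plan([.6225,.0857,.15],rot(-83.7),8,p0=[.4756,-.3411,.15],R0=rot(-64.4))
E
```

```text
8 rows
[{"tx":0.396,"ty":-0.402,"tz":0.0,"rx":0.0,"ry":0.0,"rz":0.028},{"tx":0.379,"ty":-0.418,"tz":0.0,"rx":0.0,"ry":0.0,"rz":0.028},{"tx":0.361,"ty":-0.434,"tz":0.0,"rx":0.0,"ry":0.0,"rz":0.028},{"tx":0.342,"ty":-0.448,"tz":0.0,"rx":0.0,"ry":0.0,"rz":0.028},{"tx":0.323,"ty":-0.463,"tz":0.0,"rx":0.0,"ry":0.0,"rz":0.028},{"tx":0.303,"ty":-0.476,"tz":0.0,"rx":0.0,"ry":0.0,"rz":0.028},{"tx":0.283,"ty":-0.488,"tz":0.0,"rx":0.0,"ry":0.0,"rz":0.028},{"tx":0.262,"ty":-0.5,"tz":0.0,"rx":0.0,"ry":0.0,"rz":0.028}]
```

Emit:
{"api": "move_arm", "payload": {"deltas": [{"tx":0,"ty":0,"tz":-0.42,"rx":0,"ry":0,"rz":0},{"tx":0,"ty":0,"tz":-0.42,"rx":0,"ry":0,"rz":0},{"tx":0,"ty":0,"tz":-0.42,"rx":0,"ry":0,"rz":0}]}}

```text
t: 15.12
tcp_pos: [0.4744, -0.3398, 0.1489]
ee_rot: [[0.902, 0.432, -0.002], [0.432, -0.902, 0.002], [-0.001, -0.002, -1.0]]
contact_force: [0.3, -0.2, -1.7]
gripper_width: 0.0284
```

Emit:
{"api": "move_arm", "payload": {"deltas": [{"tx":0.395,"ty":-0.4,"tz":0,"rx":0,"ry":0,"rz":0.028},{"tx":0.38,"ty":-0.42,"tz":0,"rx":0,"ry":0,"rz":0.028},{"tx":0.36,"ty":-0.435,"tz":0,"rx":0,"ry":0,"rz":0.028},{"tx":0.34,"ty":-0.45,"tz":0,"rx":0,"ry":0,"rz":0.028},{"tx":0.325,"ty":-0.465,"tz":0,"rx":0,"ry":0,"rz":0.028},{"tx":0.305,"ty":-0.475,"tz":0,"rx":0,"ry":0,"rz":0.028},{"tx":0.285,"ty":-0.49,"tz":0,"rx":0,"ry":0,"rz":0.028},{"tx":0.26,"ty":-0.5,"tz":0,"rx":0,"ry":0,"rz":0.028}]}}

```text
t: 16.12
tcp_pos: [0.6212, 0.0888, 0.1477]
ee_rot: [[0.994, 0.109, -0.002], [0.109, -0.994, -0.0], [-0.002, -0.0, -1.0]]
contact_force: [0.6, -1.0, -0.7]
gripper_width: 0.029
```

Emit:
{"api": "move_arm", "payload": {"deltas": [{"tx":0,"ty":0,"tz":0,"rx":0,"ry":0,"rz":0},{"tx":0,"ty":0,"tz":0,"rx":0,"ry":0,"rz":0}]}}

```text
t: 16.38
tcp_pos: [0.6208, 0.087, 0.1477]
ee_rot: [[0.994, 0.112, -0.002], [0.112, -0.994, -0.001], [-0.002, 0.0, -1.0]]
contact_force: [0.9, -0.5, -1.2]
gripper_width: 0.0292
```

```bash
python3 - <<'E'
from h import *
st();plan([.6225,.0857,.06],rot(-83.7),3)
E
```

```text
t 16.38 p [0.6208 0.087  0.1477] phi -83.6 z [-0.0024 -0.0006 -1.    ] F [ 0.8746 -0.5388 -1.201 ] w 0.0292 j [ 0.0015  0.4111  1.4991 -0.0006  1.2337  1.4607]
3 rows
[{"tx":0.006,"ty":0.005,"tz":0.292,"rx":0.0,"ry":0.001,"rz":0.0},{"tx":0.006,"ty":0.005,"tz":0.292,"rx":0.0,"ry":0.001,"rz":0.0},{"tx":0.006,"ty":0.005,"tz":0.292,"rx":0.0,"ry":0.001,"rz":0.0}]
```

Emit:
{"api": "move_arm", "payload": {"deltas": [{"tx":0.005,"ty":0.005,"tz":0.29,"rx":0,"ry":0,"rz":0},{"tx":0.005,"ty":0.005,"tz":0.29,"rx":0,"ry":0,"rz":0},{"tx":0.005,"ty":0.005,"tz":0.29,"rx":0,"ry":0,"rz":0},{"tx":0,"ty":0,"tz":0,"rx":0,"ry":0,"rz":0},{"tx":0,"ty":0,"tz":0.06,"rx":0,"ry":0,"rz":0},{"tx":0,"ty":0,"tz":0.045,"rx":0,"ry":0,"rz":0},{"tx":0,"ty":0,"tz":0,"rx":0,"ry":0,"rz":0}]}}

```text
t: 17.25
tcp_pos: [0.6239, 0.0856, 0.0519]
ee_rot: [[0.994, 0.11, 0.001], [0.11, -0.994, 0.0], [0.001, 0.0, -1.0]]
contact_force: [0.4, -0.2, -0.4]
gripper_width: 0.029
```

Emit:
{"api": "move_arm", "payload": {"deltas": [{"tx":0,"ty":0,"tz":0,"rx":0,"ry":0,"rz":0},{"tx":0,"ty":0,"tz":0,"rx":0,"ry":0,"rz":0},{"tx":0,"ty":0,"tz":0,"rx":0,"ry":0,"rz":0}], "jaw": 0.5}}

```text
t: 17.62
tcp_pos: [0.6237, 0.0857, 0.0517]
ee_rot: [[0.994, 0.111, 0.001], [0.111, -0.994, 0.0], [0.001, 0.0, -1.0]]
contact_force: [0.4, 0.4, 1.0]
gripper_width: 0.0428
```

```bash
python3 - <<'E'
from h import *
st(); stripe('w12')
plan([.4612,-.1045,.15],rot(-104.8),8,p0=[.622,.086,.155],R0=rot(-83.7))
E
```

```text
t 17.62 p [0.6237 0.0857 0.0517] phi -83.6 z [ 0.0008  0.     -1.    ] F [0.3589 0.4367 1.0267] w 0.0428 j [-0.0008  0.5365  1.542   0.      1.0623  1.4591]
(235, -1, -1, np.int64(284), np.int64(439))
(255, np.int64(308), np.int64(330), np.int64(285), np.int64(439))
(275, np.int64(308), np.int64(330), np.int64(285), np.int64(439))
(295, np.int64(309), np.int64(330), np.int64(286), np.int64(439))
(315, np.int64(309), np.int64(329), np.int64(286), np.int64(439))
(335, np.int64(309), np.int64(329), np.int64(287), np.int64(350))
(355, np.int64(310), np.int64(329), np.int64(287), np.int64(350))
8 rows
[{"tx":-0.226,"ty":0.215,"tz":0.006,"rx":0.0,"ry":0.0,"rz":0.031},{"tx":-0.216,"ty":0.225,"tz":0.006,"rx":0.0,"ry":0.0,"rz":0.031},{"tx":-0.205,"ty":0.234,"tz":0.006,"rx":0.0,"ry":0.0,"rz":0.031},{"tx":-0.194,"ty":0.244,"tz":0.006,"rx":0.0,"ry":0.0,"rz":0.031},{"tx":-0.183,"ty":0.252,"tz":0.006,"rx":0.0,"ry":0.0,"rz":0.031},{"tx":-0.171,"ty":0.261,"tz":0.006,"rx":0.0,"ry":0.0,"rz":0.031},{"tx":-0.159,"ty":0.268,"tz":0.006,"rx":0.0,"ry":0.0,"rz":0.031},{"tx":-0.146,"ty":0.275,"tz":0.006,"rx":0.0,"ry":0.0,"rz":0.031}]
```

Orange is in slot 2 with its stripe at about 0°. For yellow I'll roll left (tool −y) to stay clear of the caliper.

Emit:
{"api": "move_arm", "payload": {"deltas": [{"tx":0,"ty":0,"tz":-0.5,"rx":0,"ry":0,"rz":0},{"tx":0,"ty":0,"tz":-0.53,"rx":0,"ry":0,"rz":0}]}}

```text
t: 17.92
tcp_pos: [0.6224, 0.0857, 0.1541]
ee_rot: [[0.994, 0.111, -0.003], [0.111, -0.994, -0.0], [-0.003, -0.0, -1.0]]
contact_force: [0.4, 0.3, 0.5]
gripper_width: 0.0425
```

Emit:
{"api": "move_arm", "payload": {"deltas": [{"tx":-0.225,"ty":0.215,"tz":0,"rx":0,"ry":0,"rz":0.031},{"tx":-0.215,"ty":0.225,"tz":0,"rx":0,"ry":0,"rz":0.031},{"tx":-0.205,"ty":0.235,"tz":0,"rx":0,"ry":0,"rz":0.031},{"tx":-0.195,"ty":0.245,"tz":0.01,"rx":0,"ry":0,"rz":0.031},{"tx":-0.185,"ty":0.25,"tz":0.01,"rx":0,"ry":0,"rz":0.031},{"tx":-0.17,"ty":0.26,"tz":0.01,"rx":0,"ry":0,"rz":0.031},{"tx":-0.16,"ty":0.27,"tz":0.01,"rx":0,"ry":0,"rz":0.031},{"tx":-0.145,"ty":0.275,"tz":0.01,"rx":0,"ry":0,"rz":0.031}], "jaw": 0.65}}

```text
t: 18.92
tcp_pos: [0.4618, -0.1056, 0.1495]
ee_rot: [[0.966, -0.26, 0.001], [-0.26, -0.966, -0.0], [0.001, 0.0, -1.0]]
contact_force: [0.4, -0.2, -0.7]
gripper_width: 0.0556
```

Emit:
{"api": "move_arm", "payload": {"deltas": [{"tx":0,"ty":0,"tz":0,"rx":0,"ry":0,"rz":0},{"tx":0,"ty":0,"tz":0,"rx":0,"ry":0,"rz":0}]}}

```text
t: 19.18
tcp_pos: [0.4629, -0.1047, 0.1496]
ee_rot: [[0.966, -0.258, 0.001], [-0.258, -0.966, 0.0], [0.001, -0.0, -1.0]]
contact_force: [-0.2, 0.5, 0.1]
gripper_width: 0.0555
```

```bash
python3 - <<'E'
from h import *
st(); cal=ctrl.calibration('wrist');stripe('w13',(190,300),(180,460)); print(w2px(cal,[.4612,-.1045,.015]))
plan([.4612,-.1045,.028],rot(-104.8),4)
E
```

```text
t 19.18 p [ 0.4629 -0.1047  0.1496] phi -105.0 z [ 0.001   0.0001 -1.    ] F [-0.2373  0.4553  0.0888] w 0.0555 j [-0.4054  0.1055  1.8828  0.0006  1.1524  1.4264]
(190, -1, -1, -1, -1)
(210, -1, -1, np.int64(304), np.int64(339))
(230, -1, -1, np.int64(304), np.int64(338))
(250, -1, -1, np.int64(304), np.int64(338))
(270, -1, -1, np.int64(303), np.int64(339))
(290, -1, -1, -1, -1)
[319.3438 230.2805]
4 rows
[{"tx":-0.005,"ty":0.001,"tz":0.304,"rx":-0.0,"ry":-0.0,"rz":-0.0},{"tx":-0.005,"ty":0.001,"tz":0.304,"rx":-0.0,"ry":-0.0,"rz":-0.0},{"tx":-0.005,"ty":0.001,"tz":0.304,"rx":-0.0,"ry":-0.0,"rz":-0.0},{"tx":-0.005,"ty":0.001,"tz":0.304,"rx":-0.0,"ry":-0.0,"rz":-0.0}]
```

View pics/w13.png

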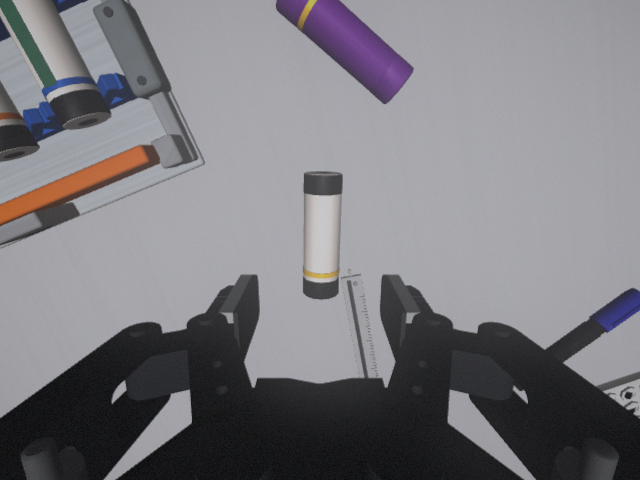

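View: yellow tube spans (322,172) to (321,297), with the caliper tip at (350,272). Rolling left is clear.

Emit:
{"api": "move_arm", "payload": {"deltas": [{"tx":0,"ty":0.01,"tz":0.305,"rx":0,"ry":0,"rz":0},{"tx":0,"ty":0,"tz":0.305,"rx":0,"ry":0,"rz":0},{"tx":0,"ty":0,"tz":0.305,"rx":0,"ry":0,"rz":0},{"tx":0,"ty":0,"tz":0.305,"rx":0,"ry":0,"rz":0},{"tx":0,"ty":0,"tz":0,"rx":0,"ry":0,"rz":0},{"tx":0,"ty":-0.05,"tz":0,"rx":0,"ry":0,"rz":0},{"tx":0,"ty":-0.06,"tz":0,"rx":0,"ry":0,"rz":0},{"tx":0,"ty":-0.07,"tz":0,"rx":0,"ry":0,"rz":0}]}}

```text
t: 20.23
tcp_pos: [0.468, -0.0883, 0.0285]
ee_rot: [[0.966, -0.258, 0.002], [-0.258, -0.966, -0.001], [0.003, 0.0, -1.0]]
contact_force: [0.2, -0.1, 1.0]
gripper_width: 0.0555
```

Emit:
{"api": "move_arm", "payload": {"deltas": [{"tx":0,"ty":-0.08,"tz":0,"rx":0,"ry":0,"rz":0},{"tx":0,"ty":-0.08,"tz":0,"rx":0,"ry":0,"rz":0},{"tx":0,"ty":-0.08,"tz":0,"rx":0,"ry":0,"rz":0},{"tx":0,"ty":-0.06,"tz":0,"rx":0,"ry":0,"rz":0},{"tx":0,"ty":-0.04,"tz":0,"rx":0,"ry":0,"rz":0},{"tx":0,"ty":-0.02,"tz":0,"rx":0,"ry":0,"rz":0},{"tx":0,"ty":0,"tz":0,"rx":0,"ry":0,"rz":0},{"tx":0,"ty":0,"tz":0,"rx":0,"ry":0,"rz":0}]}}

```text
t: 21.22
tcp_pos: [0.4761, -0.0538, 0.0273]
ee_rot: [[0.966, -0.258, -0.0], [-0.258, -0.966, -0.0], [-0.0, 0.0, -1.0]]
contact_force: [0.4, 0.2, -0.1]
gripper_width: 0.055
```

```bash
python3 - <<'E'
from h import *
st(); stripe('w14')
E
```

```text
t 21.23 p [ 0.4761 -0.0538  0.0273] phi -105.0 z [-0.     -0.0001 -1.    ] F [ 0.3616  0.1584 -0.0645] w 0.0550 j [-0.2934  0.324   1.9342 -0.0001  0.8834  1.5389]
(235, -1, -1, np.int64(314), np.int64(314))
(255, np.int64(376), np.int64(381), np.int64(314), np.int64(375))
(275, np.int64(375), np.int64(379), np.int64(314), np.int64(374))
(295, np.int64(374), np.int64(377), np.int64(313), np.int64(373))
(315, np.int64(373), np.int64(375), np.int64(313), np.int64(371))
(335, np.int64(372), np.int64(375), np.int64(313), np.int64(370))
(355, np.int64(370), np.int64(374), np.int64(312), np.int64(369))
```

Emit:
{"api": "move_arm", "payload": {"deltas": [{"tx":0,"ty":-0.04,"tz":0,"rx":0,"ry":0,"rz":0},{"tx":0,"ty":-0.05,"tz":0,"rx":0,"ry":0,"rz":0},{"tx":0,"ty":-0.05,"tz":0,"rx":0,"ry":0,"rz":0},{"tx":0,"ty":-0.03,"tz":0,"rx":0,"ry":0,"rz":0},{"tx":0,"ty":0,"tz":0,"rx":0,"ry":0,"rz":0},{"tx":0,"ty":0,"tz":0,"rx":0,"ry":0,"rz":0}]}}

```text
t: 22.02
tcp_pos: [0.4805, -0.0372, 0.0273]
ee_rot: [[0.966, -0.258, -0.0], [-0.258, -0.966, -0.0], [-0.0, 0.0, -1.0]]
contact_force: [-0.5, 0.1, 0.9]
gripper_width: 0.0554
```

```bash
python3 - <<'E'
from h import *
st(); stripe('w15')
E
```

```text
t 22.02 p [ 0.4805 -0.0372  0.0273] phi -105.0 z [-0.     -0.0001 -1.    ] F [-0.5412  0.1456  0.9363] w 0.0554 j [-0.2571  0.3288  1.9273 -0.0001  0.8855  1.5748]
(235, -1, -1, np.int64(310), np.int64(378))
(255, np.int64(330), np.int64(351), np.int64(311), np.int64(376))
(275, np.int64(330), np.int64(350), np.int64(309), np.int64(375))
(295, np.int64(329), np.int64(350), np.int64(309), np.int64(374))
(315, np.int64(329), np.int64(349), np.int64(308), np.int64(372))
(335, np.int64(328), np.int64(348), np.int64(309), np.int64(371))
(355, np.int64(328), np.int64(347), np.int64(307), np.int64(370))
```

Emit:
{"api": "move_arm", "payload": {"deltas": [{"tx":0,"ty":0.04,"tz":0.02,"rx":0,"ry":0,"rz":0},{"tx":0,"ty":0.05,"tz":0.02,"rx":0,"ry":0,"rz":0},{"tx":0,"ty":0.03,"tz":0,"rx":0,"ry":0,"rz":0},{"tx":0,"ty":0,"tz":0,"rx":0,"ry":0,"rz":0}]}}

```text
t: 22.58
tcp_pos: [0.4773, -0.0492, 0.0232]
ee_rot: [[0.966, -0.259, -0.0], [-0.259, -0.966, 0.0], [-0.0, -0.0, -1.0]]
contact_force: [-0.9, 0.1, -0.6]
gripper_width: 0.0557
```

Emit:
{"api": "move_arm", "payload": {"deltas": [{"tx":0,"ty":0,"tz":0,"rx":0,"ry":0,"rz":0},{"tx":0,"ty":0,"tz":0,"rx":0,"ry":0,"rz":0},{"tx":0,"ty":0,"tz":0,"rx":0,"ry":0,"rz":0},{"tx":0,"ty":0,"tz":0,"rx":0,"ry":0,"rz":0}], "jaw": 0.2, "newtons": 30}}

```text
t: 23.08
tcp_pos: [0.4775, -0.0487, 0.0235]
ee_rot: [[0.966, -0.258, 0.0], [-0.258, -0.966, -0.0], [0.0, -0.0, -1.0]]
contact_force: [-0.9, 1.4, 1.1]
gripper_width: 0.0289
```

```bash
python3 - <<'E'
from h import *
st(); stripe('w16'); farend('w16')
p=ctrl.get_state()['tcp_pos']; p[2]=.15
a=np.radians(6.3);xv=np.array([np.cos(a),np.sin(a),0]);yv=np.array([-np.sin(a),np.cos(a),0])
t=np.array([.6333,.0286,.15])+.174*yv-.004*xv; print(t)
plan(t,rot(-83.7),8,p0=p,R0=rot(-105))
E
```

```text
t 23.07 p [ 0.4775 -0.0487  0.0235] phi -105.0 z [ 0.0003 -0.     -1.    ] F [-0.8659  1.4141  1.1438] w 0.0289 j [-0.2823  0.3329  1.9329  0.0001  0.8755  1.5495]
(235, -1, -1, -1, -1)
(255, np.int64(309), np.int64(331), np.int64(285), np.int64(354))
(275, np.int64(309), np.int64(330), np.int64(286), np.int64(353))
(295, np.int64(309), np.int64(330), np.int64(286), np.int64(352))
(315, np.int64(309), np.int64(329), np.int64(287), np.int64(351))
(335, np.int64(309), np.int64(329), np.int64(287), np.int64(351))
(355, np.int64(309), np.int64(329), np.int64(287), np.int64(350))
end row 193 end rel tcp x -0.005361317525191561 = tube centre rel tcp
[0.6102 0.2011 0.15  ]
8 rows
[{"tx":0.079,"ty":-0.345,"tz":0.0,"rx":0.0,"ry":0.0,"rz":-0.031},{"tx":0.095,"ty":-0.341,"tz":0.0,"rx":0.0,"ry":0.0,"rz":-0.031},{"tx":0.111,"ty":-0.336,"tz":0.0,"rx":0.0,"ry":0.0,"rz":-0.031},{"tx":0.126,"ty":-0.33,"tz":0.0,"rx":0.0,"ry":0.0,"rz":-0.031},{"tx":0.142,"ty":-0.324,"tz":0.0,"rx":0.0,"ry":0.0,"rz":-0.031},{"tx":0.157,"ty":-0.317,"tz":0.0,"rx":0.0,"ry":0.0,"rz":-0.031},{"tx":0.171,"ty":-0.309,"tz":0.0,"rx":0.0,"ry":0.0,"rz":-0.031},{"tx":0.185,"ty":-0.301,"tz":0.0,"rx":0.0,"ry":0.0,"rz":-0.031}]
```

Emit:
{"api": "move_arm", "payload": {"deltas": [{"tx":0,"ty":0,"tz":-0.42,"rx":0,"ry":0,"rz":0},{"tx":0,"ty":0,"tz":-0.42,"rx":0,"ry":0,"rz":0},{"tx":0,"ty":0,"tz":-0.42,"rx":0,"ry":0,"rz":0}]}}

```text
t: 23.5
tcp_pos: [0.4769, -0.0487, 0.15]
ee_rot: [[0.966, -0.258, -0.001], [-0.258, -0.966, 0.0], [-0.001, 0.0, -1.0]]
contact_force: [0.7, -0.5, 0.1]
gripper_width: 0.0288
```

Emit:
{"api": "move_arm", "payload": {"deltas": [{"tx":0.085,"ty":-0.345,"tz":0,"rx":0,"ry":0,"rz":-0.031},{"tx":0.1,"ty":-0.34,"tz":0,"rx":0,"ry":0,"rz":-0.031},{"tx":0.115,"ty":-0.335,"tz":0,"rx":0,"ry":0,"rz":-0.031},{"tx":0.13,"ty":-0.33,"tz":0,"rx":0,"ry":0,"rz":-0.031},{"tx":0.145,"ty":-0.325,"tz":0,"rx":0,"ry":0,"rz":-0.031},{"tx":0.16,"ty":-0.315,"tz":0,"rx":0,"ry":0,"rz":-0.031},{"tx":0.175,"ty":-0.31,"tz":0,"rx":0,"ry":0,"rz":-0.031},{"tx":0.19,"ty":-0.3,"tz":0,"rx":0,"ry":0,"rz":-0.031}]}}

```text
t: 24.5
tcp_pos: [0.6132, 0.2015, 0.1484]
ee_rot: [[0.994, 0.112, -0.001], [0.112, -0.994, -0.0], [-0.001, 0.0, -1.0]]
contact_force: [0.6, -0.0, 0.1]
gripper_width: 0.0291
```

Emit:
{"api": "move_arm", "payload": {"deltas": [{"tx":0,"ty":0,"tz":0,"rx":0,"ry":0,"rz":0},{"tx":0,"ty":0,"tz":0,"rx":0,"ry":0,"rz":0}]}}

```text
t: 24.75
tcp_pos: [0.6124, 0.2001, 0.1484]
ee_rot: [[0.994, 0.111, -0.002], [0.111, -0.994, -0.001], [-0.002, 0.001, -1.0]]
contact_force: [-0.4, 0.1, -0.8]
gripper_width: 0.029
```

```bash
python3 - <<'E'
from h import *
st();plan([.6136,.2015,.062],rot(-83.7),3)
E
```

```text
t 24.75 p [0.6124 0.2001 0.1484] phi -83.7 z [-0.0018 -0.0009 -1.    ] F [-0.414   0.0927 -0.7902] w 0.0290 j [ 0.1818  0.4439  1.4509 -0.0006  1.2488  1.642 ]
3 rows
[{"tx":0.005,"ty":-0.004,"tz":0.288,"rx":0.0,"ry":0.0,"rz":0.0},{"tx":0.005,"ty":-0.004,"tz":0.288,"rx":0.0,"ry":0.0,"rz":0.0},{"tx":0.005,"ty":-0.004,"tz":0.288,"rx":0.0,"ry":0.0,"rz":0.0}]
```

Emit:
{"api": "move_arm", "payload": {"deltas": [{"tx":0.005,"ty":-0.005,"tz":0.29,"rx":0,"ry":0,"rz":0},{"tx":0,"ty":-0.005,"tz":0.29,"rx":0,"ry":0,"rz":0},{"tx":0,"ty":-0.005,"tz":0.285,"rx":0,"ry":0,"rz":0},{"tx":0,"ty":0,"tz":0,"rx":0,"ry":0,"rz":0},{"tx":0,"ty":0,"tz":0.06,"rx":0,"ry":0,"rz":0},{"tx":0,"ty":0,"tz":0.05,"rx":0,"ry":0,"rz":0},{"tx":0,"ty":0,"tz":0,"rx":0,"ry":0,"rz":0}]}}

```text
t: 25.62
tcp_pos: [0.6137, 0.202, 0.0523]
ee_rot: [[0.994, 0.11, 0.001], [0.11, -0.994, 0.0], [0.001, -0.0, -1.0]]
contact_force: [-0.0, 0.6, -1.1]
gripper_width: 0.029
```

Emit:
{"api": "move_arm", "payload": {"deltas": [{"tx":0,"ty":0,"tz":0,"rx":0,"ry":0,"rz":0},{"tx":0,"ty":0,"tz":0,"rx":0,"ry":0,"rz":0},{"tx":0,"ty":0,"tz":0,"rx":0,"ry":0,"rz":0}], "jaw": 0.5}}

```text
t: 26.0
tcp_pos: [0.6138, 0.2021, 0.0522]
ee_rot: [[0.994, 0.111, 0.001], [0.111, -0.994, 0.0], [0.001, -0.0, -1.0]]
contact_force: [0.2, 0.1, 0.0]
gripper_width: 0.0426
```

```bash
python3 - <<'E'
from h import *
st(); stripe('w17',cols=(240,400))
plan([.4445,.3466,.15],rot(-88.8),8,p0=[.613,.201,.155],R0=rot(-83.7))
E
```

```text
t 26.0 p [0.6138 0.2021 0.0522] phi -83.6 z [ 0.0007  0.0001 -1.    ] F [0.2198 0.0531 0.0417] w 0.0426 j [ 0.1844  0.5647  1.4955 -0.      1.0807  1.6443]
(235, -1, -1, -1, -1)
(255, np.int64(310), np.int64(331), np.int64(287), np.int64(354))
(275, np.int64(310), np.int64(331), np.int64(287), np.int64(354))
(295, np.int64(310), np.int64(331), np.int64(288), np.int64(353))
(315, np.int64(311), np.int64(331), np.int64(288), np.int64(352))
(335, np.int64(311), np.int64(331), np.int64(289), np.int64(352))
(355, np.int64(311), np.int64(331), np.int64(289), np.int64(351))
8 rows
[{"tx":-0.189,"ty":-0.204,"tz":0.006,"rx":0.0,"ry":0.0,"rz":0.007},{"tx":-0.192,"ty":-0.202,"tz":0.006,"rx":0.0,"ry":0.0,"rz":0.007},{"tx":-0.194,"ty":-0.2,"tz":0.006,"rx":0.0,"ry":0.0,"rz":0.007},{"tx":-0.196,"ty":-0.198,"tz":0.006,"rx":0.0,"ry":0.0,"rz":0.007},{"tx":-0.198,"ty":-0.195,"tz":0.006,"rx":0.0,"ry":0.0,"rz":0.007},{"tx":-0.2,"ty":-0.193,"tz":0.006,"rx":0.0,"ry":0.0,"rz":0.007},{"tx":-0.203,"ty":-0.191,"tz":0.006,"rx":0.0,"ry":0.0,"rz":0.007},{"tx":-0.205,"ty":-0.189,"tz":0.006,"rx":0.0,"ry":0.0,"rz":0.007}]
```

All three tubes are in with stripes at about 0°. Next, the bar.

Emit:
{"api": "move_arm", "payload": {"deltas": [{"tx":0,"ty":0,"tz":-0.5,"rx":0,"ry":0,"rz":0},{"tx":0,"ty":0,"tz":-0.53,"rx":0,"ry":0,"rz":0}]}}

```text
t: 26.3
tcp_pos: [0.6125, 0.2019, 0.1546]
ee_rot: [[0.994, 0.111, -0.003], [0.111, -0.994, -0.001], [-0.003, 0.0, -1.0]]
contact_force: [1.1, -0.0, 0.3]
gripper_width: 0.0427
```

Emit:
{"api": "move_arm", "payload": {"deltas": [{"tx":-0.19,"ty":-0.205,"tz":0,"rx":0,"ry":0,"rz":0.007},{"tx":-0.19,"ty":-0.2,"tz":0,"rx":0,"ry":0,"rz":0.007},{"tx":-0.195,"ty":-0.2,"tz":0,"rx":0,"ry":0,"rz":0.007},{"tx":-0.195,"ty":-0.2,"tz":0,"rx":0,"ry":0,"rz":0.007},{"tx":-0.2,"ty":-0.195,"tz":0.01,"rx":0,"ry":0,"rz":0.007},{"tx":-0.2,"ty":-0.195,"tz":0.01,"rx":0,"ry":0,"rz":0.007},{"tx":-0.205,"ty":-0.19,"tz":0.01,"rx":0,"ry":0,"rz":0.007},{"tx":-0.205,"ty":-0.19,"tz":0.01,"rx":0,"ry":0,"rz":0.007}], "jaw": 0.65}}

```text
t: 27.3
tcp_pos: [0.4435, 0.348, 0.1509]
ee_rot: [[1.0, 0.026, 0.0], [0.026, -1.0, 0.0], [0.0, -0.0, -1.0]]
contact_force: [1.0, 0.1, 0.3]
gripper_width: 0.0555
```

Emit:
{"api": "move_arm", "payload": {"deltas": [{"tx":0,"ty":0,"tz":0,"rx":0,"ry":0,"rz":0},{"tx":0,"ty":0,"tz":0,"rx":0,"ry":0,"rz":0}]}}

```text
t: 27.55
tcp_pos: [0.4447, 0.3473, 0.151]
ee_rot: [[1.0, 0.027, 0.001], [0.027, -1.0, -0.0], [0.001, 0.0, -1.0]]
contact_force: [-0.7, 0.6, 1.0]
gripper_width: 0.0555
```

```bash
python3 - <<'E'
from h import *
st(); cal=ctrl.calibration('wrist');snap('wrist','w18'); print(w2px(cal,[.4445,.3466,.032]),[w2px(cal,np.array([.4429,.3396,.004])+np.array([a,b,0])) for a,b in((.07,.0375),(.07,-.0375),(-.07,-.0375),(-.07,.0375))])
plan([.4445,.3466,.026],rot(-88.8),4)
E
```

```text
t 27.55 p [0.4447 0.3473 0.151 ] phi -88.4 z [ 0.0009 -0.0001 -1.    ] F [-0.6809  0.6154  1.0104] w 0.0555 j [ 0.51    0.2843  1.6636 -0.0006  1.193   2.0539]
[319.7861 233.459 ] [array([283.305 , 139.3504]), array([378.386 , 141.9509]), array([367.0441, 303.2748]), array([283.6177, 301.3083])]
4 rows
[{"tx":-0.001,"ty":0.001,"tz":0.313,"rx":0.0,"ry":-0.0,"rz":0.001},{"tx":-0.001,"ty":0.001,"tz":0.313,"rx":0.0,"ry":-0.0,"rz":0.001},{"tx":-0.001,"ty":0.001,"tz":0.313,"rx":0.0,"ry":-0.0,"rz":0.001},{"tx":-0.001,"ty":0.001,"tz":0.313,"rx":0.0,"ry":-0.0,"rz":0.001}]
```

View pics/w18.png

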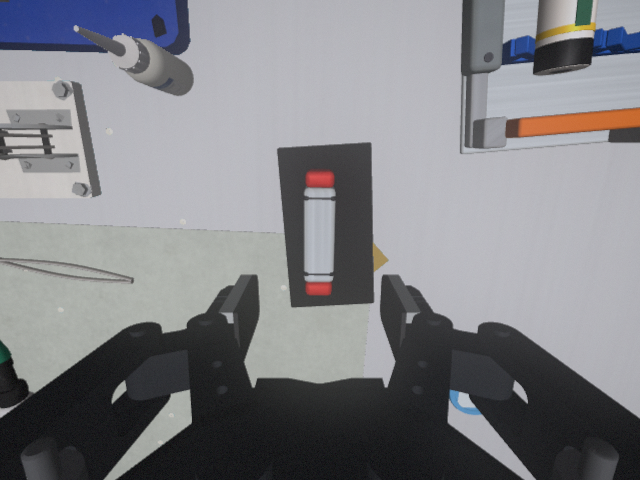

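View: the bar runs from (320,171) to (318,295), centred under the jaws. The rest corners are (278,148), (371,143), (373,302) and (291,306).

Emit:
{"api": "move_arm", "payload": {"deltas": [{"tx":0,"ty":0,"tz":0.313,"rx":0,"ry":0,"rz":0},{"tx":0,"ty":0,"tz":0.313,"rx":0,"ry":0,"rz":0},{"tx":0,"ty":0,"tz":0.313,"rx":0,"ry":0,"rz":0},{"tx":0,"ty":0,"tz":0.313,"rx":0,"ry":0,"rz":0},{"tx":0,"ty":0,"tz":0,"rx":0,"ry":0,"rz":0},{"tx":0,"ty":0,"tz":0,"rx":0,"ry":0,"rz":0}]}}

```text
t: 28.35
tcp_pos: [0.4455, 0.3475, 0.0266]
ee_rot: [[1.0, 0.026, 0.002], [0.026, -1.0, 0.001], [0.002, -0.001, -1.0]]
contact_force: [1.3, -2.1, -0.6]
gripper_width: 0.0556
```

Emit:
{"api": "move_arm", "payload": {"deltas": [{"tx":0,"ty":0,"tz":0,"rx":0,"ry":0,"rz":0},{"tx":0,"ty":0,"tz":0,"rx":0,"ry":0,"rz":0},{"tx":0,"ty":0,"tz":0,"rx":0,"ry":0,"rz":0},{"tx":0,"ty":0,"tz":0,"rx":0,"ry":0,"rz":0},{"tx":0,"ty":0,"tz":0,"rx":0,"ry":0,"rz":0}], "jaw": 0.1, "newtons": 60}}

```text
t: 28.98
tcp_pos: [0.4456, 0.3482, 0.0274]
ee_rot: [[1.0, 0.027, 0.003], [0.027, -1.0, 0.001], [0.003, -0.001, -1.0]]
contact_force: [0.6, -1.0, 6.0]
gripper_width: 0.0228
```

```bash
python3 - <<'E'
from h import *
st(); s=ctrl.get_state()
# rest from top & nest numbers
ct=ctrl.calibration('top')
a=np.radians(6.3);xv=np.array([np.cos(a),np.sin(a),0]);yv=np.array([-np.sin(a),np.cos(a),0])
c0=np.array([.6333,.0286,0])+.087*yv
b=lambda u,v:(235+(u+.5)/6-.5,155+(v+.5)/6-.5)
for x in [(353,467),(475,455)]: d=px2w(ct,*b(*x),.05)-c0; print('pad corner rel',d@xv,d@yv)
pad=c0-.105*xv; print('c0',c0,'pad',pad)
im=snap('wrist','w19'); red=(im[:,:,0].astype(int)-im[:,:,1]>90); red[:, :260]=0; red[:,380:]=0; v,u=np.nonzero(red); 
print('red far rows',v.min(),'u',u[v<v.min()+15].mean()); cal=ctrl.calibration('wrist')
e=px2w(cal,319,v.min(),.004);e2=px2w(cal,319,v.min(),.032);R=s['ee_rot']; print('far end rel tcp',R[:,0]@(e-s['tcp_pos']),R[:,0]@(e2-s['tcp_pos']))
t=pad-.075*xv; t[2]=.15; print(t)
p0=s['tcp_pos']*1; p0[2]=.15
plan(t,rot(-83.7),8,p0=p0,R0=rot(-88.4))
E
```

```text
t 28.98 p [0.4456 0.3482 0.0274] phi -88.5 z [ 0.0031  0.0015 -1.    ] F [ 0.6199 -1.0004  5.9852] w 0.0228 j [ 0.5104  0.465   1.7205 -0.0003  0.9527  2.0544]
pad corner rel -0.10278782308048962 0.025468152321058618
pad corner rel -0.10211947884682528 -0.02384918696078593
c0 [0.6238 0.1151 0.    ] pad [0.5194 0.1036 0.    ]
red far rows 201 u 320.32512953367876
far end rel tcp 0.040979912023901485 0.0457779506559798
[0.4448 0.0953 0.15  ]
8 rows
[{"tx":-0.01,"ty":0.316,"tz":0.0,"rx":0.0,"ry":0.0,"rz":-0.007},{"tx":-0.013,"ty":0.316,"tz":0.0,"rx":0.0,"ry":0.0,"rz":-0.007},{"tx":-0.016,"ty":0.316,"tz":0.0,"rx":0.0,"ry":0.0,"rz":-0.007},{"tx":-0.02,"ty":0.316,"tz":0.0,"rx":0.0,"ry":0.0,"rz":-0.007},{"tx":-0.023,"ty":0.315,"tz":0.0,"rx":0.0,"ry":0.0,"rz":-0.007},{"tx":-0.026,"ty":0.315,"tz":0.0,"rx":0.0,"ry":0.0,"rz":-0.007},{"tx":-0.029,"ty":0.315,"tz":0.0,"rx":0.0,"ry":0.0,"rz":-0.007},{"tx":-0.032,"ty":0.314,"tz":0.0,"rx":0.0,"ry":0.0,"rz":-0.007}]
```

Emit:
{"api": "move_arm", "payload": {"deltas": [{"tx":0,"ty":0,"tz":-0.2,"rx":0,"ry":0,"rz":0},{"tx":0,"ty":0,"tz":-0.4,"rx":0,"ry":0,"rz":0},{"tx":0,"ty":0,"tz":-0.5,"rx":0,"ry":0,"rz":0},{"tx":0,"ty":0,"tz":-0.13,"rx":0,"ry":0,"rz":0}]}}

```text
t: 29.52
tcp_pos: [0.4461, 0.3487, 0.1522]
ee_rot: [[1.0, 0.027, 0.006], [0.027, -1.0, 0.003], [0.006, -0.003, -1.0]]
contact_force: [1.0, 0.7, -1.1]
gripper_width: 0.023
```

Emit:
{"api": "move_arm", "payload": {"deltas": [{"tx":-0.01,"ty":0.315,"tz":0,"rx":0,"ry":0,"rz":-0.007},{"tx":-0.013,"ty":0.315,"tz":0,"rx":0,"ry":0,"rz":-0.007},{"tx":-0.016,"ty":0.315,"tz":0,"rx":0,"ry":0,"rz":-0.007},{"tx":-0.02,"ty":0.315,"tz":0,"rx":0,"ry":0,"rz":-0.007},{"tx":-0.023,"ty":0.315,"tz":0,"rx":0,"ry":0,"rz":-0.007},{"tx":-0.026,"ty":0.315,"tz":0,"rx":0,"ry":0,"rz":-0.007},{"tx":-0.029,"ty":0.315,"tz":0,"rx":0,"ry":0,"rz":-0.007},{"tx":-0.032,"ty":0.315,"tz":0,"rx":0,"ry":0,"rz":-0.007}]}}

```text
t: 30.52
tcp_pos: [0.4418, 0.0939, 0.1469]
ee_rot: [[0.994, 0.111, -0.003], [0.111, -0.994, -0.0], [-0.003, -0.0, -1.0]]
contact_force: [0.1, -0.2, -1.8]
gripper_width: 0.0225
```

Emit:
{"api": "move_arm", "payload": {"deltas": [{"tx":0,"ty":0,"tz":0.35,"rx":0,"ry":0,"rz":0},{"tx":0,"ty":0,"tz":0.35,"rx":0,"ry":0,"rz":0},{"tx":0,"ty":0,"tz":0.35,"rx":0,"ry":0,"rz":0},{"tx":0,"ty":0,"tz":0,"rx":0,"ry":0,"rz":0},{"tx":0,"ty":0,"tz":0,"rx":0,"ry":0,"rz":0}]}}

```text
t: 31.15
tcp_pos: [0.4435, 0.0949, 0.0438]
ee_rot: [[0.994, 0.111, -0.0], [0.111, -0.994, -0.0], [-0.0, 0.0, -1.0]]
contact_force: [-0.6, -0.9, -0.6]
gripper_width: 0.0231
```

```bash
python3 - <<'E'
from h import *
st(); snap('wrist','w20'); plan([.4448,.0953,.0395],rot(-83.7))
E
```

```text
t 31.15 p [0.4435 0.0949 0.0438] phi -83.6 z [-0.0001 -0.     -1.    ] F [-0.5706 -0.8745 -0.6064] w 0.0231 j [ 0.0196  0.2466  1.9915 -0.      0.9035  1.4795]
1 rows
[{"tx":0.005,"ty":-0.003,"tz":0.051,"rx":0.0,"ry":-0.001,"rz":0.001}]
```

View pics/w20.png

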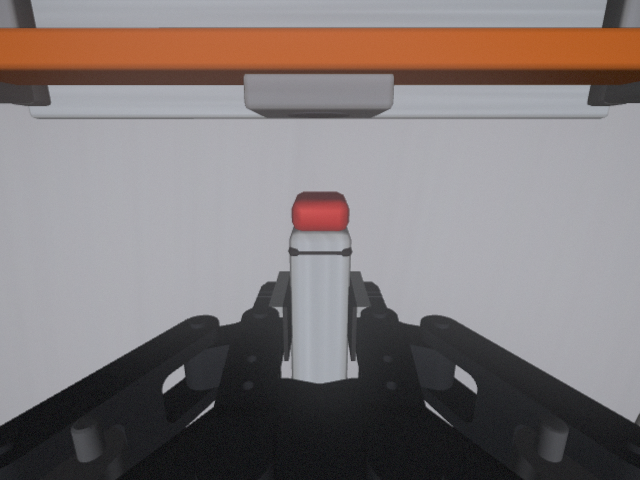

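The bar nose (u=320) is centred on the pad (245–393, centre 319). Now I advance gently.

Emit:
{"api": "move_arm", "payload": {"deltas": [{"tx":0.06,"ty":0,"tz":0.04,"rx":0,"ry":0,"rz":0},{"tx":0.08,"ty":0,"tz":0,"rx":0,"ry":0,"rz":0},{"tx":0.06,"ty":0,"tz":0,"rx":0,"ry":0,"rz":0},{"tx":0.04,"ty":0,"tz":0,"rx":0,"ry":0,"rz":0},{"tx":0.03,"ty":0,"tz":0,"rx":0,"ry":0,"rz":0},{"tx":0.03,"ty":0,"tz":0,"rx":0,"ry":0,"rz":0},{"tx":0.03,"ty":0,"tz":0,"rx":0,"ry":0,"rz":0},{"tx":0.03,"ty":0,"tz":0,"rx":0,"ry":0,"rz":0}]}}

```text
t: 32.2
tcp_pos: [0.4775, 0.0987, 0.039]
ee_rot: [[0.994, 0.111, -0.004], [0.111, -0.994, -0.0], [-0.004, -0.0, -1.0]]
contact_force: [-4.5, -0.6, -0.0]
gripper_width: 0.0231
```

Emit:
{"api": "move_arm", "payload": {"deltas": [{"tx":0.03,"ty":0,"tz":0,"rx":0,"ry":0,"rz":0},{"tx":0.03,"ty":0,"tz":0,"rx":0,"ry":0,"rz":0},{"tx":0.03,"ty":0,"tz":0,"rx":0,"ry":0,"rz":0},{"tx":0.03,"ty":0,"tz":0,"rx":0,"ry":0,"rz":0}]}}

```text
t: 32.7
tcp_pos: [0.4906, 0.1002, 0.0391]
ee_rot: [[0.994, 0.111, -0.001], [0.111, -0.994, -0.0], [-0.001, -0.0, -1.0]]
contact_force: [-4.4, -0.7, -2.9]
gripper_width: 0.0229
```

Emit:
{"api": "move_arm", "payload": {"deltas": [{"tx":0.03,"ty":0,"tz":0,"rx":0,"ry":0,"rz":0},{"tx":0.03,"ty":0,"tz":0,"rx":0,"ry":0,"rz":0},{"tx":0.02,"ty":0,"tz":0,"rx":0,"ry":0,"rz":0}]}}

```text
t: 33.08
tcp_pos: [0.4988, 0.1011, 0.0392]
ee_rot: [[0.994, 0.111, -0.001], [0.111, -0.994, 0.0], [-0.001, -0.0, -1.0]]
contact_force: [-3.7, -1.1, -5.1]
gripper_width: 0.023
```

Emit:
{"api": "move_arm", "payload": {"deltas": [{"tx":0.015,"ty":0,"tz":0,"rx":0,"ry":0,"rz":0},{"tx":0.015,"ty":0,"tz":0,"rx":0,"ry":0,"rz":0}]}}

```text
t: 33.33
tcp_pos: [0.4994, 0.1011, 0.0391]
ee_rot: [[0.994, 0.111, -0.006], [0.111, -0.994, -0.001], [-0.006, 0.0, -1.0]]
contact_force: [-12.9, -1.6, 3.4]
gripper_width: 0.0225
```

Emit:
{"api": "move_arm", "payload": {"deltas": [{"tx":0.015,"ty":0,"tz":0,"rx":0,"ry":0,"rz":0},{"tx":0.01,"ty":0,"tz":0,"rx":0,"ry":0,"rz":0}]}}

```text
t: 33.58
tcp_pos: [0.4995, 0.1011, 0.039]
ee_rot: [[0.994, 0.111, -0.012], [0.111, -0.994, -0.001], [-0.012, 0.0, -1.0]]
contact_force: [-19.3, -3.5, 9.5]
gripper_width: 0.0227
```

The force rises with no travel, so the stop is met. I'll back off and check.

Emit:
{"api": "move_arm", "payload": {"deltas": [{"tx":0,"ty":0,"tz":0,"rx":0,"ry":0,"rz":0},{"tx":-0.1,"ty":0,"tz":0,"rx":0,"ry":0,"rz":0},{"tx":-0.4,"ty":0,"tz":0,"rx":0,"ry":0,"rz":0},{"tx":-0.2,"ty":0,"tz":-0.35,"rx":0,"ry":0,"rz":0},{"tx":0,"ty":0,"tz":-0.4,"rx":0,"ry":0,"rz":0},{"tx":0,"ty":0,"tz":-0.4,"rx":0,"ry":0,"rz":0},{"tx":0,"ty":0,"tz":0,"rx":0,"ry":0,"rz":0},{"tx":0,"ty":0,"tz":0,"rx":0,"ry":0,"rz":0}]}}

```text
t: 34.58
tcp_pos: [0.4358, 0.0939, 0.1549]
ee_rot: [[0.994, 0.11, 0.003], [0.11, -0.994, 0.0], [0.003, 0.0, -1.0]]
contact_force: [-0.4, 0.7, -2.0]
gripper_width: 0.023
```

```bash
python3 - <<'E'
from h import *
st(); im=snap('top','top2')[:,:,::-1]; w=ctrl.snapshot('wrist')[:,:,::-1]
a=cv2.resize(im[155:245,235:365],None,fx=5,fy=5,interpolation=cv2.INTER_CUBIC)
b=cv2.resize(w[0:240],None,fx=.0+.65,fy=.65)
o=np.zeros((a.shape[0],650,3),'uint8');o[:,:]=a
cv2.imwrite('pics/c4.png',o); 
cal=ctrl.calibration('wrist')
cw=[px2w(cal,u,v,.004) for u,v in ((0,0),)]
# rest from wrist pic w18 at known pose then
E
```

```text
t 34.58 p [0.4358 0.0939 0.1549] phi -83.7 z [ 0.0028  0.0002 -1.    ] F [-0.4342  0.745  -1.9532] w 0.0230 j [0.0176 0.035  1.9459 0.0001 1.1578 1.4778]
```

View pics/c4.png

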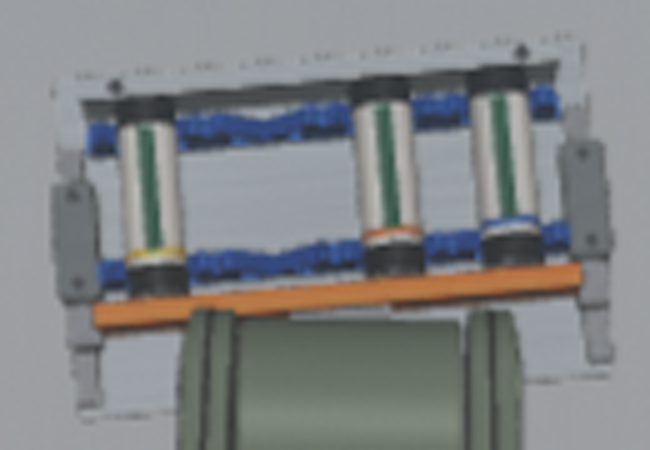

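```bash
python3 - <<'E'
from h import *
ct=ctrl.calibration('top')
A=cv2.imread('pics/top0.png').astype(int);B=cv2.imread('pics/top2.png').astype(int)
def edge(im,u):
    c=im[195:240,u]; o=c[:,2]-c[:,0]; w=np.clip(o-20,0,None); return 195+(w*np.arange(len(w))).sum()/w.sum()
for u in (258,262,266,345,349):
    a,b=edge(A,u),edge(B,u); print(u,a,b,px2w(ct,u,b,.056)[0]-px2w(ct,u,a,.056)[0])
# rest pose from w18: pose TCP .4447,.3473,.151 phi -88.4
s=ctrl.get_state();cal=ctrl.calibration('wrist');R=s['ee_rot'];E=cal['extrinsics']
rel_p=R.T@(E[:3,3]-s['tcp_pos']);rel_R=R.T@E[:3,:3]
R1=rot(-88.45);E1=np.eye(4);E1[:3,:3]=R1@rel_R;E1[:3,3]=np.array([.4447,.3473,.151])+R1@rel_p
c1={'K':cal['K'],'extrinsics':E1}
C=[px2w(c1,*x,.004) for x in((278,148),(371,143),(373,302),(291,306))];print(np.array(C),np.mean(C,0))
d=C[0]-C[3]+C[1]-C[2];print('yaw',np.degrees(np.arctan2(d[1],d[0])),np.linalg.norm(C[0]-C[3]),np.linalg.norm(C[0]-C[1]))
P,Q=px2w(c1,320,171,.032),px2w(c1,318,295,.032);print('bar',(P+Q)/2,P-Q)
E
```

```text
258 227.6949152542373 217.21066666666667 0.025662164143995914
262 227.2449567723343 214.68858800773694 0.03076009672007829
266 226.94354838709677 215.66813186813187 0.027618979063369298
345 220.0845070422535 209.92665036674816 0.024996818630256268
349 219.9088471849866 209.40291262135923 0.025859862825970303
[[0.506  0.3813 0.004 ]
 [0.5118 0.3079 0.004 ]
 [0.3741 0.2968 0.004 ]
 [0.3682 0.3705 0.004 ]] [0.44   0.3391 0.004 ]
yaw 4.548718926001531 0.13822450744377945 0.07365168450536938
bar [0.4422 0.3472 0.032 ] [0.098 0.001 0.   ]
```

```bash
python3 - <<'E'
from h import *
im=snap('wrist','w21')
cv2.imwrite('pics/c5.png',cv2.resize(im[0:220,120:520,::-1],(800,440),interpolation=cv2.INTER_CUBIC))
s=ctrl.get_state();cal=ctrl.calibration('wrist');R=s['ee_rot'];E=cal['extrinsics']
rel_p=R.T@(E[:3,3]-s['tcp_pos']);rel_R=R.T@E[:3,:3]
R1=rot(-83.6);p1=np.array([.4435,.0949,.0438]);E1=np.eye(4);E1[:3,:3]=R1@rel_R;E1[:3,3]=p1+R1@rel_p
c1={'K':cal['K'],'extrinsics':E1}
for v in (104,108,112): print('pad top front',v,(px2w(c1,319,v,.05)-p1)@R1[:,0])
for v in (192,): print('nose',(px2w(c1,319,v,.03)-p1)@R1[:,0],(px2w(c1,319,v,.04)-p1)@R1[:,0])
print('tcp travel to stop',(np.array([.4995,.1011,.039])-p1)@R1[:,0])
E
```

```text
pad top front 104 0.07871344697765614
pad top front 108 0.07745817081714478
pad top front 112 0.07619540890728277
nose 0.04637756063998828 0.04781803221638752
tcp travel to stop 0.056342110852672614
```

View pics/c5.png

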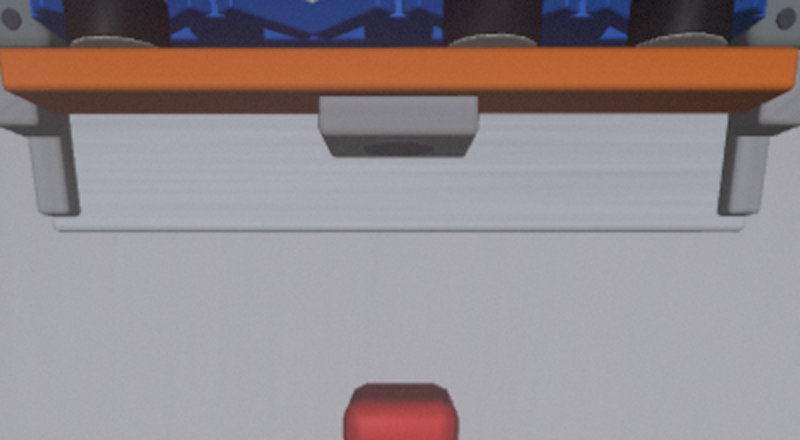

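```bash
python3 - <<'E'
from h import *
cal=ctrl.calibration('wrist');st()
a=np.radians(6.3);xv=np.array([np.cos(a),np.sin(a),0]);c0=np.array([.6238,.1151,0])
for v in (66,67,68): print('pad',(px2w(cal,319,v,.05)-c0)@xv)
print('base front edge',(px2w(cal,319,115,.003)-c0)@xv)
s=ctrl.get_state();R=s['ee_rot'];E=cal['extrinsics'];rel_p=R.T@(E[:3,3]-s['tcp_pos']);rel_R=R.T@E[:3,:3]
R1=rot(-83.6);p1=np.array([.4435,.0949,.0438]);E1=np.eye(4);E1[:3,:3]=R1@rel_R;E1[:3,3]=p1+R1@rel_p
c1={'K':cal['K'],'extrinsics':E1}
print('w20 base edge',(px2w(c1,319,117.5,.003)-c0)@xv,'pad',[(px2w(c1,319,v,.05)-c0)@xv for v in(105,108,111)])
im=cv2.imread('pics/w20.png').mean(2);print(im[96:124,300:340].mean(1).round(0));im=cv2.imread('pics/w21.png').mean(2);print(im[45:85,300:340].mean(1).round(0))
E
```

```text
t 34.73 p [0.434  0.0939 0.1531] phi -83.7 z [-0.0025  0.     -1.    ] F [ 0.056  -0.1024 -2.8176] w 0.0226 j [0.0176 0.0372 1.948  0.0001 1.1589 1.4777]
pad -0.07876625094649417
pad -0.07933552782131348
pad -0.07990563350733806
base front edge -0.10421662329800128
w20 base edge -0.10372790437902563 pad [np.float64(-0.10302729586631935), np.float64(-0.10396945126747069), np.float64(-0.10491581738695263)]
[140. 141. 140. 140. 141. 140. 140. 139. 135. 131. 126. 123. 109.  90.
  78.  77.  83.  74.  66.  64.  64.  68. 115. 162. 171. 172. 172. 172.]
[ 70.  61.  60. 122. 139. 140. 138. 136. 135. 134. 134. 133. 133. 134.
 134. 135. 135. 135. 135. 131. 124. 117.  93.  75.  72.  75.  70.  65.
  64.  63.  63.  65.  69. 107. 156. 166. 166. 169. 171. 171.]
```

```bash
python3 - <<'E'
from h import *
plan([.585,.145,.21],rot(-83.7),4)
E
```

```text
4 rows
[{"tx":0.389,"ty":-0.085,"tz":-0.143,"rx":-0.0,"ry":0.0,"rz":0.0},{"tx":0.389,"ty":-0.085,"tz":-0.143,"rx":-0.0,"ry":0.0,"rz":0.0},{"tx":0.389,"ty":-0.086,"tz":-0.143,"rx":-0.0,"ry":0.0,"rz":0.0},{"tx":0.389,"ty":-0.086,"tz":-0.143,"rx":-0.0,"ry":0.0,"rz":0.0}]
```

Emit:
{"api": "move_arm", "payload": {"deltas": [{"tx":0.39,"ty":-0.085,"tz":-0.145,"rx":0,"ry":0,"rz":0},{"tx":0.39,"ty":-0.085,"tz":-0.145,"rx":0,"ry":0,"rz":0},{"tx":0.39,"ty":-0.085,"tz":-0.145,"rx":0,"ry":0,"rz":0},{"tx":0.39,"ty":-0.085,"tz":-0.145,"rx":0,"ry":0,"rz":0},{"tx":0,"ty":0,"tz":0,"rx":0,"ry":0,"rz":0},{"tx":0,"ty":0,"tz":0,"rx":0,"ry":0,"rz":0}]}}

```text
t: 35.48
tcp_pos: [0.5848, 0.1448, 0.2103]
ee_rot: [[0.994, 0.111, -0.004], [0.111, -0.994, -0.001], [-0.004, 0.0, -1.0]]
contact_force: [-1.2, 0.0, -2.5]
gripper_width: 0.0226
```

```bash
python3 - <<'E'
from h import *
st();im=snap('wrist','w22')
cv2.imwrite('pics/c6.png',cv2.resize(im[100:340,110:510,::-1],(800,480),interpolation=cv2.INTER_CUBIC))
E
```

```text
t 35.48 p [0.5848 0.1448 0.2103] phi -83.6 z [-0.0044 -0.0005 -1.    ] F [-1.1817  0.047  -2.4863] w 0.0226 j [ 0.0991  0.3003  1.5102 -0.0001  1.3355  1.5591]
```

View pics/c6.png

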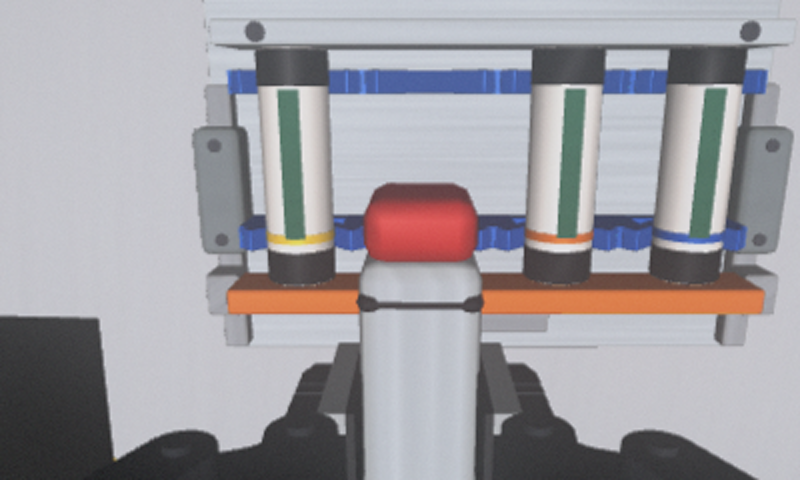

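```bash
python3 - <<'E'
from h import *
cal=ctrl.calibration('wrist');st()
a=np.radians(6.3);xv=np.array([np.cos(a),np.sin(a),0]);c0=np.array([.6238,.1151,0])
f=lambda u,v,z:(px2w(cal,110+u/2,100+v/2,z)-c0)@xv
print('wall',f(290,47,.05),f(620,47,.05))
print('tube far top',f(292,50,.057),f(568,49,.057),f(708,48,.057))
print('tube near top edge', [f(u,v,.057) for u,v in((300,250),(560,250),(690,250))])
print('fence inner top',f(500,289,.056),'outer',f(500,312,.056))
w=cv2.imread('pics/w22.png').astype(int)
for u in (255,392,460): print(u,[(v,w[v,u,::-1].tolist()) for v in range(117,128)])
for u in (257,390,455): print(u,[(v,w[v,u,::-1].tolist()) for v in range(222,258,2)])
E
```

```text
t 35.52 p [0.5844 0.1447 0.2104] phi -83.7 z [-0.0044 -0.0005 -1.    ] F [ 0.5894  0.1696 -2.167 ] w 0.0226 j [ 0.099   0.2994  1.5111 -0.0001  1.3355  1.5591]
wall 0.044721737882245934 0.044729130357197
tube far top 0.04324704814542159 0.043631686421103134 0.0440133409447173
tube near top edge [np.float64(-0.03882513500483378), np.float64(-0.038844314813585634), np.float64(-0.03885390909905071)]
fence inner top -0.056773265340507285 outer -0.06747584474704069
255 [(117, [196, 202, 210]), (118, [198, 202, 210]), (119, [195, 200, 207]), (120, [192, 197, 204]), (121, [181, 185, 191]), (122, [126, 127, 131]), (123, [144, 141, 144]), (124, [111, 110, 114]), (125, [92, 94, 96]), (126, [92, 93, 97]), (127, [93, 91, 96])]
392 [(117, [197, 200, 210]), (118, [195, 200, 209]), (119, [194, 199, 208]), (120, [190, 194, 202]), (121, [180, 184, 188]), (122, [128, 129, 131]), (123, [103, 102, 106]), (124, [84, 84, 88]), (125, [80, 81, 84]), (126, [78, 79, 83]), (127, [78, 79, 82])]
460 [(117, [193, 200, 207]), (118, [195, 199, 207]), (119, [196, 201, 210]), (120, [194, 198, 205]), (121, [184, 186, 
[... 654 characters left out ...]
73]), (232, [79, 74, 77]), (234, [80, 77, 79]), (236, [75, 71, 73]), (238, [77, 71, 75]), (240, [76, 70, 72]), (242, [124, 100, 85]), (244, [121, 81, 68]), (246, [211, 121, 75]), (248, [222, 130, 79]), (250, [221, 128, 76]), (252, [220, 128, 76]), (254, [217, 123, 73]), (256, [198, 117, 73])]
455 [(222, [214, 215, 224]), (224, [224, 223, 226]), (226, [123, 120, 123]), (228, [79, 75, 77]), (230, [80, 77, 80]), (232, [83, 78, 80]), (234, [80, 76, 76]), (236, [81, 76, 78]), (238, [81, 77, 79]), (240, [80, 74, 77]), (242, [125, 100, 87]), (244, [122, 82, 68]), (246, [211, 121, 75]), (248, [222, 129, 80]), (250, [219, 127, 77]), (252, [219, 125, 77]), (254, [219, 126, 79]), (256, [205, 135, 78])]
```

Fence face to wall measures 101.5 mm (nominal home 102.5) and the tubes sit within about 1 mm of the wall, so the fence is home. Now I return the bar.

```bash
python3 - <<'E'
from h import *
plan([.4438,.3396,.13],rot(-85.3),6)
E
```

```text
6 rows
[{"tx":-0.196,"ty":-0.349,"tz":0.135,"rx":0.0,"ry":0.0,"rz":0.003},{"tx":-0.198,"ty":-0.348,"tz":0.135,"rx":0.0,"ry":0.0,"rz":0.003},{"tx":-0.2,"ty":-0.347,"tz":0.135,"rx":0.0,"ry":0.0,"rz":0.003},{"tx":-0.202,"ty":-0.346,"tz":0.134,"rx":0.0,"ry":0.0,"rz":0.003},{"tx":-0.203,"ty":-0.345,"tz":0.134,"rx":0.0,"ry":0.0,"rz":0.003},{"tx":-0.205,"ty":-0.344,"tz":0.134,"rx":0.0,"ry":0.0,"rz":0.003}]
```

Emit:
{"api": "move_arm", "payload": {"deltas": [{"tx":-0.195,"ty":-0.35,"tz":0.05,"rx":0,"ry":0,"rz":0.003},{"tx":-0.2,"ty":-0.35,"tz":0.1,"rx":0,"ry":0,"rz":0.003},{"tx":-0.2,"ty":-0.345,"tz":0.15,"rx":0,"ry":0,"rz":0.003},{"tx":-0.2,"ty":-0.345,"tz":0.15,"rx":0,"ry":0,"rz":0.003},{"tx":-0.205,"ty":-0.345,"tz":0.15,"rx":0,"ry":0,"rz":0.003},{"tx":-0.205,"ty":-0.345,"tz":0.15,"rx":0,"ry":0,"rz":0.003},{"tx":0,"ty":0,"tz":0,"rx":0,"ry":0,"rz":0},{"tx":0,"ty":0,"tz":0,"rx":0,"ry":0,"rz":0}]}}

```text
t: 36.52
tcp_pos: [0.4451, 0.3393, 0.1373]
ee_rot: [[0.996, 0.084, -0.0], [0.084, -0.996, -0.001], [-0.0, 0.001, -1.0]]
contact_force: [0.2, 0.1, -2.3]
gripper_width: 0.023
```

```bash
python3 - <<'E'
from h import *
st();plan([.4438,.3396,.04],rot(-85.3),4)
E
```

```text
t 36.52 p [0.4451 0.3393 0.1373] phi -85.2 z [-0.0004 -0.0009 -1.    ] F [ 0.1938  0.126  -2.323 ] w 0.0230 j [ 0.497   0.2933  1.684  -0.0007  1.1651  1.9838]
4 rows
[{"tx":-0.003,"ty":-0.001,"tz":0.243,"rx":0.0,"ry":0.0,"rz":0.0},{"tx":-0.003,"ty":-0.001,"tz":0.243,"rx":0.0,"ry":0.0,"rz":0.0},{"tx":-0.003,"ty":-0.001,"tz":0.243,"rx":0.0,"ry":0.0,"rz":0.0},{"tx":-0.003,"ty":-0.001,"tz":0.243,"rx":0.0,"ry":0.0,"rz":0.0}]
```

Emit:
{"api": "move_arm", "payload": {"deltas": [{"tx":-0.005,"ty":0,"tz":0.245,"rx":0,"ry":0,"rz":0},{"tx":-0.005,"ty":0,"tz":0.245,"rx":0,"ry":0,"rz":0},{"tx":0,"ty":0,"tz":0.245,"rx":0,"ry":0,"rz":0},{"tx":0,"ty":0,"tz":0.245,"rx":0,"ry":0,"rz":0},{"tx":0,"ty":0,"tz":0.05,"rx":0,"ry":0,"rz":0},{"tx":0,"ty":0,"tz":0.04,"rx":0,"ry":0,"rz":0},{"tx":0,"ty":0,"tz":0.02,"rx":0,"ry":0,"rz":0},{"tx":0,"ty":0,"tz":0,"rx":0,"ry":0,"rz":0}]}}

```text
t: 37.52
tcp_pos: [0.4452, 0.3401, 0.0294]
ee_rot: [[0.996, 0.084, 0.001], [0.084, -0.996, 0.001], [0.001, -0.001, -1.0]]
contact_force: [1.3, 0.2, -2.2]
gripper_width: 0.0228
```

Emit:
{"api": "move_arm", "payload": {"deltas": [{"tx":-0.01,"ty":0,"tz":0.015,"rx":0,"ry":0,"rz":0},{"tx":0,"ty":0,"tz":0.01,"rx":0,"ry":0,"rz":0},{"tx":0,"ty":0,"tz":0,"rx":0,"ry":0,"rz":0}]}}

```text
t: 37.9
tcp_pos: [0.444, 0.3401, 0.0274]
ee_rot: [[0.996, 0.084, 0.001], [0.084, -0.996, 0.0], [0.001, -0.0, -1.0]]
contact_force: [-2.8, -0.6, 5.6]
gripper_width: 0.023
```

Contact at the same height as at the grasp. I'll open, lift and check.

Emit:
{"api": "move_arm", "payload": {"deltas": [{"tx":0,"ty":0,"tz":0,"rx":0,"ry":0,"rz":0},{"tx":0,"ty":0,"tz":0,"rx":0,"ry":0,"rz":0},{"tx":0,"ty":0,"tz":0,"rx":0,"ry":0,"rz":0},{"tx":0,"ty":0,"tz":0,"rx":0,"ry":0,"rz":0}], "jaw": 0.65}}

```text
t: 38.4
tcp_pos: [0.4436, 0.3398, 0.026]
ee_rot: [[0.996, 0.084, -0.0], [0.084, -0.996, -0.0], [-0.0, 0.0, -1.0]]
contact_force: [-0.2, 0.1, -0.2]
gripper_width: 0.0556
```

Emit:
{"api": "move_arm", "payload": {"deltas": [{"tx":0,"ty":0,"tz":-0.15,"rx":0,"ry":0,"rz":0},{"tx":0,"ty":0,"tz":-0.4,"rx":0,"ry":0,"rz":0},{"tx":0,"ty":0,"tz":-0.5,"rx":0,"ry":0,"rz":0},{"tx":0,"ty":0,"tz":-0.3,"rx":0,"ry":0,"rz":0},{"tx":0,"ty":0,"tz":0,"rx":0,"ry":0,"rz":0},{"tx":0,"ty":0,"tz":0,"rx":0,"ry":0,"rz":0}]}}

```text
t: 39.15
tcp_pos: [0.4431, 0.3395, 0.1607]
ee_rot: [[0.996, 0.084, -0.001], [0.084, -0.996, -0.0], [-0.001, 0.0, -1.0]]
contact_force: [-0.9, -0.2, -1.3]
gripper_width: 0.0557
```

```bash
python3 - <<'E'
from h import *
st();w=snap('wrist','w23'); t=snap('top','top3')
o=np.zeros((480,800,3),'uint8'); o[:, :500]=cv2.resize(w[100:340,190:440],(500,480),interpolation=cv2.INTER_CUBIC)
o[:225,500:]=cv2.resize(t[150:240,240:360],(300,225))
cv2.imwrite('pics/c7.png',o[:,:,::-1])
E
```

```text
t 39.15 p [0.4431 0.3395 0.1607] phi -85.2 z [-0.0007 -0.0004 -1.    ] F [-0.8861 -0.1653 -1.318 ] w 0.0557 j [ 0.4987  0.2614  1.6704 -0.      1.2106  1.9858]
```

View pics/c7.png

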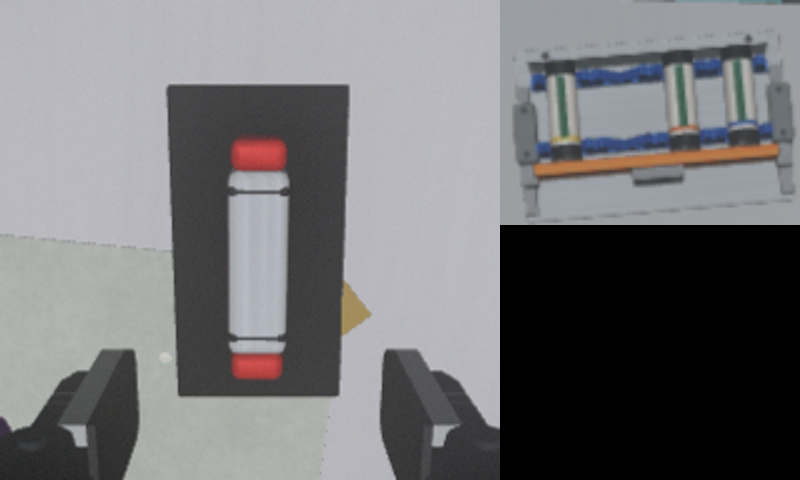

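```bash
python3 - <<'E'
from h import *
cal=ctrl.calibration('wrist')
f=lambda u,v,z:px2w(cal,190+u/2,100+v/2,z)
r=[f(*x,.004) for x in((167,86),(349,85),(339,395),(179,395))];print('rest',np.mean(r,0))
print('bar',(f(259,140,.030)+f(257,378,.030))/2, np.linalg.norm(f(259,140,.030)-f(257,378,.030)))
E
```

```text
rest [0.4393 0.3383 0.004 ]
bar [0.4397 0.3386 0.03  ] 0.09754783878494107
```

The bar is centred on the rest to under 1 mm, so I hand in.

```bash
python3 -c "
from station import ctrl
print(ctrl.finish_job(), ctrl.get_state()['t'])"
```

```text
the job is handed in; nothing more can be done
the job is handed in; nothing more can be done
```

The job is done and handed in after about 39 s of the 210 s allowed; no verdict is reported.

Three tubes were present: blue ring (tube 1), orange (tube 2) and yellow (tube 4). I rolled each one on the bench and laid it in slot 1, 2 or 4; slot 3 is empty. After release the stripes measured within about 4° of the top. I then pushed the fence by its pad with the bar until the force rose to about 19 N with no more travel. The bar went back on its rest.

**Last checks**
- **Fence and tubes:** the fence face stood 101.5 mm from the back wall, against 102.5 mm nominal at home. The tubes were within about 1 mm of the wall, stripes up.
- **Bar:** it lies flat, less than 1 mm from the middle of the rest.

**Readings that disagreed**
- **Fence travel:** pictures and arm motion gave only about 25–27 mm, not the nominal 30 mm. I went by the fence-to-wall distance and the hard stop.
- **Wall position:** I measured the open fence-to-wall distance as 126–129 mm, where the nominal figure is 132.5 mm.

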